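# Unlock the ball carrier and hold it level over the tray

### The job

The master ball's carrier is locked on its base: take the flat-blade driver from its tube on the base, turn the slotted captive screw anticlockwise to its stop with it so that the lug swings off the carrier, and stand the driver back in its tube. Then lift the carrier by its handle bar, keep it level so that the loose steel ball stays in its shallow pocket, carry it over the middle of the green tray and finish holding it there, level and still, its underside about 10 cm above the bench. Touch the screw only with the driver and leave the other things where they are.

Things in the scene. Friction and masses are not known exactly. Their poses are not given: they have to be found in the camera images.
- transit_base: dark steel plate 158 (x) x 138 (y) x 12 mm, fixed to the bench. Its origin is on the bench under the middle of the carrier's nest; z up. Its screw stands at x = 0, y = -58 mm and the driver's tube at x = -54, y = -58 mm. The carrier lies loosely in a nest of rails on the plate's top (z = 12 mm), 4 mm high and 8 mm along the +y side, 1.5 to 2 mm clear on each side, and lifts straight up out of it; its axes start parallel to the base's
- screw (a joint): captive quarter-turn screw of the base: 0 = lug square over the carrier (locked), grows as it turns anticlockwise seen from above, hard stop at 1.45 rad; the lug is clear of the carrier from about 1.05 rad. Starts between 0 and 0.25. Stiff: about 0.08 N m; stays where it is left
- screw_slot (a point): middle of the slot's mouth, on the axis of screw and at the top of its round 25 mm head, 38 mm above the bench. The slot is 5 mm wide, 6 mm deep, open at both ends and runs along this point's x axis, which turns with the screw and points along its lug (26 mm long, under the head); z up
- driver: flat-blade driver, 106 mm long, 90 g, standing upright in its tube at the start. Its origin is the tip of the blade, z up along it to the handle, x along the blade's width. Blade 16 mm wide, tip 2.2 mm thick for 4 mm, then 3 mm up to 14 mm; shaft 8 mm thick up to 45 mm; steel collar 34 mm across from 45 to 51 mm; black eight-sided handle, 28 mm across its flats, from 51 to 106 mm, with flats facing along its x and y and the diagonals between
- driver_collar (a point): on the driver's axis, 45 mm above its tip: the underside of the collar, which rests on the tube's mouth when the driver is in it
- driver_socket (a point): middle of the mouth of the upright steel tube on the base, 58 mm above the bench; tube bore 21 mm, 46 mm deep, outside 37 mm
- carrier: steel ball carrier, 0.24 to 0.4 kg without the ball: plate 120 (x) x 80 (y) x 10 mm with a round pocket 40 mm across and 3 mm deep in its middle, and a bail handle. Origin: middle of its underside; z up. The screw's lug reaches 8 mm over the middle of its long edge on the -y side
- carrier_bar (a point): middle of the handle bar, 80 mm above the carrier's underside. The bar runs along the carrier's x, 108 mm long, 10 mm thick (y) and 16 mm high, on two 9 mm posts at x = +-47 mm
- carrier_pocket (a point): on the axis of the pocket, 19.5 mm above the carrier's underside: where the ball's centre is when the ball lies in the middle of the pocket. z is the carrier's z
- ball_center (a point): centre of the loose steel ball, 25 mm across, 64 g; in the pocket it can roll about 12 mm from the pocket's axis
- green_tray: dark green open tray, 128 (x) x 168 (y) x 30 mm, fixed on the bench. Origin: middle of its underside
- sander_rest (a point): fixed: middle of the top of the disc sander's work rest, a plate some 110 mm square and 65 mm thick with its arm, which overhangs the bench between the base and the green tray: it reaches 70 mm toward the robot and 70 mm to each side of this point, and the sander's drum stands behind it, from 30 mm farther from the robot. Carry things round its robot side or above it
- edge_tool: dark red deburring tool, 15 x 176 x 10 mm, lying on the bench; leave it
- hex_key: hex key with black sleeve, 22 x 118 x 12 mm, lying on the bench; leave it
- black_ring: black rubber ring, 48 mm across, 8 mm high; leave it
- red_ring: red seal ring, 55 mm across, 12 mm high; leave it
- bellows_post: upright post with black bellows, 52 mm across, 95 mm high; leave it
- clasp_0: polished clasp ring, 34 x 44 x 23 mm; leave it
There are look-alikes about, which are no part of the job. There is more than one size of the green_tray; the job needs the larger.

How it is judged:
By the outcome, as a careful person would: the job done as asked, in the order asked, and still so for the second after the job is handed in, while the arm keeps its last pose, push and grip.
It also fails if it takes over 58 s, if anything falls off the work surface, if the arm or the gripper's body presses on something with over 40 N, if the wrist force passes 120 N, or if a joint passes its speed limit or range.

### The arm

A 7-joint arm with a two-finger parallel gripper is mounted at the origin on a cart in front of the work surface, level with it; the furniture and walls round the work are solid. World frame = base frame: x ahead of the robot, y to its left, z up, the work surface at z = 0. Lengths are in m, angles in degrees, forces in N, time in s.
With the tool pointing down it reaches from about 0.425 to 0.875 m from the base axis. Payload 4.7 kg.
Tool frame: the origin (TCP) lies between the finger pads; the fingertips stand 17 mm ahead of it and the grasp point (between the pads) lies 2 mm behind it; z points along the fingers, y is the line along which they close (so a half turn about z gives the same grasp; the last joint's range is limited). The gripper opens to 87 mm and grips with 3 to 60 N. Pads are 19 mm wide; open, the fingers measure 117 mm over their backs; the gripper's body (75 mm by 190 mm) begins 51 mm behind the grasp point.
Start: joints at [-65.311, 18.392, -4.016, 83.108, 1.295, 78.541, -3.26], TCP at [0.263, 0.594, 0.24] pointing down, gripper open.
Joint ranges: [-163.93, 163.93], [-17.29, 119.83], [-79.2, 71.16], [3.27, 140.29], [-89.18, 269.18], [5.43, 117.66], [-154.24, 154.24]. Speed limits (degrees/s): [147.25, 147.25, 180, 180, 180, 180, 180].

### API

Orientations are given as [roll, pitch, yaw] about the fixed x, y, z axes, in that order (R = Rz(yaw) Ry(pitch) Rx(roll)).
In Python, from cell import env, cams gives the robot as it stands.
- The arm moves only by the shell command python3 -m pendant 'ROWS' [FORCE]. ROWS is JSON, a list of rows, each an object of numbers: "tx", "ty", "tz": the shift along the tool's x, y, z each as a share of 0.05 m, from -1 to 1; "spin": the turn about the tool's z as a share of 4 degrees, from -1 to 1; "claw": the closure, from 0 (fully open) to 1 (shut). A call has 1 to 10 rows; each row shifts and turns the commanded pose from where the row before left it, along the tool's axes as they then stand; what a row does not reach is not made up. A row lasts 1/8 s, in which the tool goes at most 62.5 mm and 10.7 degrees, less where a joint would pass 70% of its speed; a pose out of reach is approached as far as the arm can. A call with a number of a shift or a turn outside -1 to 1 is refused whole. A call with a gripper value outside its range is refused whole. The fingers move at their own pace and stop on an object; FORCE is the grip in N (left out, the last holds). Time passes only in rows, so rows that do not move let the fingers close. It gives the time, the measured TCP pose, the force, the opening and the grip force at its end, in the units of the state.
- env.get_obs(): the state, without advancing time (a new reading comes with each control period).
- cams.read_camera(name): name is "scene" or "top" or "wrist"; returns the picture (480x640x3 uint8, red, green, blue); there is no depth.
- cams.camera_info(name): a dict with "fx", "fy", "cx", "cy" (pixels), "rvec" (rotation vector, rad) and "tvec" (3), from world to camera coordinates, as OpenCV has them. Camera axes: x right, y down, z forward; pixel columns grow to the right and rows downward; lengths in m; the calibration is good to about 2 mm. The wrist camera is an equidistant fisheye: a pixel r from the principal point sees the ray r / f radians off the axis. A picture is of the moment at which its call begins: read the wrist's pose just before it. camera_info takes no time and is no camera call; for the wrist camera it gives the pose at the moment of the call.
- env.sign_off(): hands the job in; it is judged then, once.
The state is a dict: "time_s": time; "qpos": joint angles; "joint_velocities": joint speeds; "effort": joint torques, N m; "tool_pos": TCP position; "tool_rot": TCP orientation; "force": force on the tool from outside, world axes, zero at the start; "wrist_torque": the same for the moment, N m; "grip_width": finger opening in m; "grasp_force": force on a finger pad.
Only numpy, scipy, OpenCV 4.12 (cv2) and the standard library are available. Lean on these libraries where they do the work, as an engineer would, in place of code of your own. Each camera call takes 0.05 s, during which the arm holds its last target. There are 200 camera calls.

## Working session

There is one attempt and no reset: what is moved stays moved. The work goes in short steps, Python scripts to look and compute and a shell command to move; the robot and the scene stay as the last step left them, time stands still between calls to the robot, and variables do not carry over. Pictures are saved under pics/ and viewed, at most 10 in all, crops included, and the job is handed in when it is done.

```bash
ls; mkdir -p pics; cat > h.py <<'E'
import numpy as np, cv2
from cell import env, cams
from scipy.spatial.transform import Rotation as R
def ray(name,u,v,info=None):
    i=info or cams.camera_info(name)
    Rm=cv2.Rodrigues(np.array(i['rvec'],float))[0]; t=np.array(i['tvec'],float).ravel()
    x=(u-i['cx'])/i['fx']; y=(v-i['cy'])/i['fy']
    if name=='wrist':
        r=np.hypot(x,y); s=np.sin(r)/r if r>1e-9 else 1; d=np.array([x*s,y*s,np.cos(r)])
    else: d=np.array([x,y,1.])
    return -Rm.T@t, Rm.T@d
def onz(name,u,v,z,info=None):
    c,d=ray(name,u,v,info); return c+d*(z-c[2])/d[2]
def proj(name,p,info=None):
    i=info or cams.camera_info(name)
    Rm=cv2.Rodrigues(np.array(i['rvec'],float))[0]; q=Rm@np.array(p)+np.array(i['tvec']).ravel()
    if name=='wrist':
        th=np.arctan2(np.hypot(q[0],q[1]),q[2]); k=th/max(np.hypot(q[0],q[1]),1e-9); return np.array([i['cx']+i['fx']*q[0]*k,i['cy']+i['fy']*q[1]*k])
    return np.array([i['cx']+i['fx']*q[0]/q[2],i['cy']+i['fy']*q[1]/q[2]])
def snap(name,f):
    i=cams.camera_info(name); im=cams.read_camera(name); cv2.imwrite('pics/'+f,im[:,:,::-1]); return im,i
E
python3 - <<'E'
from h import *
for n in ('scene','top','wrist'):
    im,i=snap(n,n+'0.png'); c,d=ray(n,i['cx'],i['cy']); print(n,i['fx'],c.round(3),d.round(3))
print(env.get_obs())
E
```

```text
pics
scene 557.7988983077645 [-0.524 -0.571  0.884] [ 0.673  0.551 -0.493]
top 486.8358472290308 [0.384 0.263 1.315] [ 0.105 -0.018 -0.994]
wrist 371.64829954431775 [0.195 0.624 0.384] [ 0.249 -0.112 -0.962]
{'time_s': 0.15, 'qpos': array([-65.31064257,  18.42999593,  -4.0148132 ,  83.15583785,
         1.29552813,  78.54267442,  -3.26203449]), 'joint_velocities': array([ 0.07723678, -0.14177295,  0.02256286, -0.24297021, -0.09401227,
        0.06294911, -0.00708693]), 'effort': array([-2.24597761e-04, -4.91794789e+01, -4.04627044e-01, -3.12880182e+01,
       -6.39583077e-02,  4.04014438e-02,  9.88567649e-05]), 'tool_pos': array([0.26304797, 0.59397927, 0.23873118]), 'tool_rot': array([-1.79916733e+02,  5.74762103e-03,  1.56117363e+02]), 'force': array([-0.01215359, -0.45791492,  0.07302706]), 'wrist_torque': array([0.0133876 , 0.02944616, 0.00620154]), 'grasp_force': 0.0, 'grip_width': 0.08697839614707521}
```

View pics/top0.png

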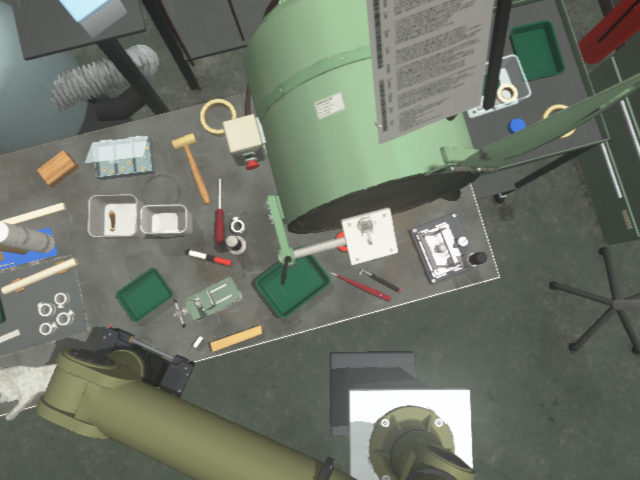

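View pics/scene0.png

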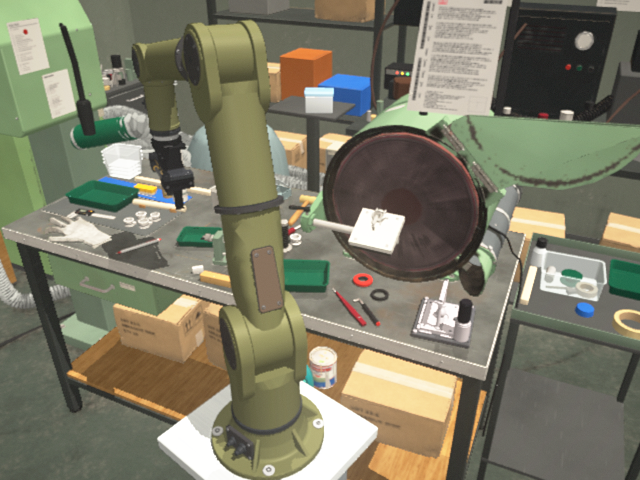

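Top view: base with carrier at about (440,248), screw at about (463,242), black driver handle at about (478,258). The larger green tray is at about (292,283), a smaller one at (145,295), and the sander rest at (370,235).

```bash
python3 - <<'E'
from h import *
im=cv2.imread('pics/top0.png')
cv2.imwrite('pics/crop1.png',cv2.resize(im[200:320,340:500],None,fx=5,fy=5,interpolation=cv2.INTER_CUBIC))
for n,u,v,z in [('base',440,250,.012),('screw',463,242,.038),('drv',478,258,.119),('rest',370,236,.1),('rest',370,236,.2)]: print(n,onz('top',u,v,z).round(3))
m=cv2.inRange(cv2.cvtColor(im,cv2.COLOR_BGR2HSV),(65,120,30),(85,255,140))
for c in cv2.findContours(m,0,2)[0]:
    if cv2.contourArea(c)>300:
        r=cv2.minAreaRect(c); b=np.array([onz('top',*p,.03)[:2] for p in cv2.boxPoints(r)]); print(r[0],b.mean(0).round(3),np.linalg.norm(np.diff(b,axis=0),axis=1).round(3),b.round(3).tolist())
# rest top triangulate: scene & top
def tri(a,b):
    (c1,d1),(c2,d2)=ray('top',*a),ray('scene',*b); A=np.stack([d1,-d2],1); s=np.linalg.lstsq(A,c2-c1,rcond=None)[0]; p,q=c1+s[0]*d1,c2+s[1]*d2; return ((p+q)/2).round(3),np.linalg.norm(p-q).round(4)
print('rest',tri((370,236),(377,230)))
print('drv top',tri((478,258),(464,304)))
E
```

```text
base [ 0.519 -0.09   0.012]
screw [ 0.538 -0.145  0.038]
drv [ 0.488 -0.155  0.119]
rest [0.546 0.11  0.1  ]
rest [0.533 0.122 0.2  ]
(145.50003051757812, 297.0000305175781) [0.397 0.691] [0.098 0.065 0.098] [[0.394, 0.75], [0.451, 0.67], [0.399, 0.632], [0.342, 0.712]]
(290.9813537597656, 283.5380554199219) [0.43  0.311] [0.131 0.099 0.131] [[0.43, 0.393], [0.509, 0.289], [0.43, 0.229], [0.352, 0.334]]
(536.4996948242188, 49.86257553100586) [ 1.08  -0.374] [0.12  0.161 0.118] [[1.142, -0.3], [1.175, -0.415], [1.018, -0.448], [0.985, -0.334]]
rest (array([0.535, 0.12 , 0.185]), np.float64(0.0014))
drv top (array([ 0.49 , -0.16 ,  0.108]), np.float64(0.0023))
```

View pics/crop1.png

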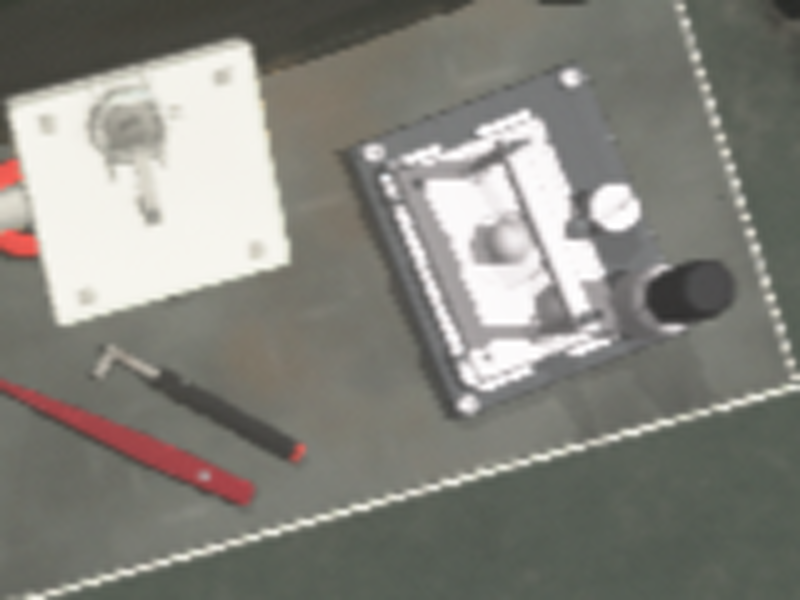

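```bash
cat > go.py <<'E'
# print rows (tool units) for world waypoints x,y,z,yaw : python3 go.py 'x,y,z,yaw' ...
import sys; from h import *
o=env.get_obs(); p=np.array(o['tool_pos']); yaw=o['tool_rot'][2]
print('from',p.round(4),np.round(o['tool_rot'],2))
for w in sys.argv[1:]:
    w=[float(a) for a in w.split(',')]; d=np.array(w[:3])-p; dy=(w[3]-yaw+180)%360-180
    n=int(max(np.ceil(np.linalg.norm(d)/.05-1e-6),np.ceil(abs(dy)/4-1e-6),1)); y=yaw
    out=[]
    for k in range(n):
        c,s=np.cos(np.radians(y)),np.sin(np.radians(y)); e=d/n/.05
        out.append((round(e[0]*c+e[1]*s,2),round(e[0]*s-e[1]*c,2),round(-e[2],2),round(-dy/n/4,2))); y+=dy/n
    print(w,n); [print('  ',q) for q in out]
    p=np.array(w[:3]); yaw=w[3]
E
python3 go.py .30,.49,.30,148 .37,.29,.30,132 .425,.12,.3,120 .505,-.12,.28,110
```

```text
from [0.263  0.594  0.2387] [-1.7992e+02  1.0000e-02  1.5612e+02]
[0.3, 0.49, 0.3, 148.0] 3
   (np.float64(-0.51), np.float64(-0.53), np.float64(-0.41), np.float64(0.68))
   (np.float64(-0.53), np.float64(-0.51), np.float64(-0.41), np.float64(0.68))
   (np.float64(-0.55), np.float64(-0.48), np.float64(-0.41), np.float64(0.68))
[0.37, 0.29, 0.3, 132.0] 5
   (np.float64(-0.66), np.float64(-0.53), np.float64(-0.0), 0.8)
   (np.float64(-0.69), np.float64(-0.49), np.float64(-0.0), 0.8)
   (np.float64(-0.72), np.float64(-0.45), np.float64(-0.0), 0.8)
   (np.float64(-0.74), np.float64(-0.41), np.float64(-0.0), 0.8)
   (np.float64(-0.76), np.float64(-0.37), np.float64(-0.0), 0.8)
[0.425, 0.12, 0.3, 120.0] 4
   (np.float64(-0.82), np.float64(-0.36), np.float64(-0.0), 0.75)
   (np.float64(-0.83), np.float64(-0.32), np.float64(-0.0), 0.75)
   (np.float64(-0.85), np.float64(-0.28), np.float64(-0.0), 0.75)
   (np.float64(-0.86), np.float64(-0.23), np.float64(-0.0), 0.75)
[0.505, -0.12, 0.28, 110.0] 6
   (np.float64(-0.83), np.float64(-0.17), np.float64(0.07), 0.42)
   (np.float64(-0.83), np.float64(-0.14), np.float64(0.07), 0.42)
   (np.float64(-0.83), np.float64(-0.12), np.float64(0.07), 0.42)
   (np.float64(-0.84), np.float64(-0.1), np.float64(0.07), 0.42)
   (np.float64(-0.84), np.float64(-0.07), np.float64(0.07), 0.42)
   (np.float64(-0.84), np.float64(-0.05), np.float64(0.07), 0.42)
```

```bash
python3 -m pendant '[{"tx":-0.51,"ty":-0.53,"tz":-0.41,"spin":0.68},{"tx":-0.53,"ty":-0.51,"tz":-0.41,"spin":0.68},{"tx":-0.55,"ty":-0.48,"tz":-0.41,"spin":0.68},{"tx":-0.66,"ty":-0.53,"spin":0.8},{"tx":-0.69,"ty":-0.49,"spin":0.8},{"tx":-0.72,"ty":-0.45,"spin":0.8},{"tx":-0.74,"ty":-0.41,"spin":0.8}]'
python3 -c "
from h import *
im,i=snap('wrist','w1.png'); np.save('pics/w1.npy',i); print(np.round(env.get_obs()['qpos'],1))"
python3 -m pendant '[{"tx":-0.76,"ty":-0.37,"spin":0.8},{"tx":-0.82,"ty":-0.36,"spin":0.75},{"tx":-0.83,"ty":-0.32,"spin":0.75},{"tx":-0.85,"ty":-0.28,"spin":0.75},{"tx":-0.86,"ty":-0.23,"spin":0.75},{"tx":-0.83,"ty":-0.17,"tz":0.07,"spin":0.42},{"tx":-0.83,"ty":-0.14,"tz":0.07,"spin":0.42},{"tx":-0.83,"ty":-0.12,"tz":0.07,"spin":0.42},{"tx":-0.84,"ty":-0.1,"tz":0.07,"spin":0.42},{"tx":-0.84,"ty":-0.07,"tz":0.07,"spin":0.42}]'
python3 -m pendant '[{"tx":-0.84,"ty":-0.05,"tz":0.07,"spin":0.42},{},{}]'
python3 -c "
from h import *
im,i=snap('wrist','w2.png'); np.save('pics/w2.npy',i); print(np.round(env.get_obs()['qpos'],1))"
```

```text
[-65.3  18.4  -4.   83.1   1.3  78.5  -3.3]
[-65.3  18.4  -4.   83.1   1.3  78.5  -3.3]invalid input at $[0]: expected keys tx, ty, tz, spin, claw
invalid input at $[0]: expected keys tx, ty, tz, spin, claw
invalid input at $[0]: expected keys tx, ty, tz, spin, claw
```

View pics/w1.png

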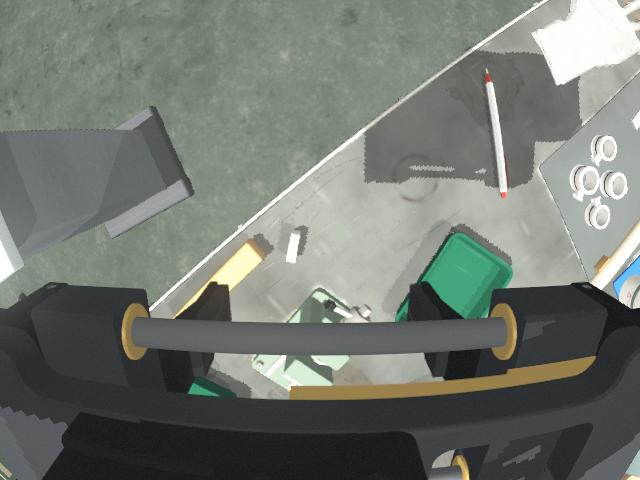

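View pics/w2.png

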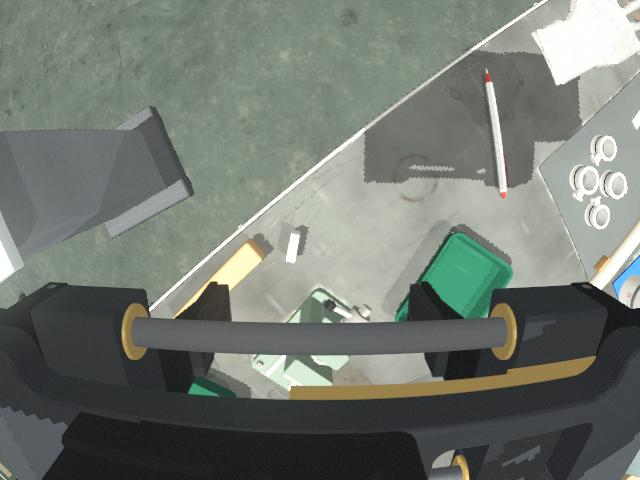

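All seven-key rows are required; nothing moved. The wrist view sees best on the tool's +x side (upper half); the gripper hides rows below about 290. Next I move with full rows.

```bash
python3 -m pendant '[{"tx":-0.51,"ty":-0.53,"tz":-0.41,"spin":0.68,"claw":0},{"tx":-0.53,"ty":-0.51,"tz":-0.41,"spin":0.68,"claw":0},{"tx":-0.55,"ty":-0.48,"tz":-0.41,"spin":0.68,"claw":0},{"tx":-0.66,"ty":-0.53,"tz":0,"spin":0.8,"claw":0},{"tx":-0.69,"ty":-0.49,"tz":0,"spin":0.8,"claw":0},{"tx":-0.72,"ty":-0.45,"tz":0,"spin":0.8,"claw":0},{"tx":-0.74,"ty":-0.41,"tz":0,"spin":0.8,"claw":0},{"tx":-0.76,"ty":-0.37,"tz":0,"spin":0.8,"claw":0},{"tx":-0.82,"ty":-0.36,"tz":0,"spin":0.75,"claw":0},{"tx":-0.83,"ty":-0.32,"tz":0,"spin":0.75,"claw":0}]'
python3 -c "
from h import *
im,i=snap('wrist','w1.png'); np.save('pics/w1.npy',i); print(np.round(env.get_obs()['qpos'],1))"
python3 go.py .43,.1,.31,118 .545,-.2,.30,110
```

```text
time_s: 1.5
tool_pos: [0.3983, 0.2047, 0.3012]
tool_rot: [180.0, -0.0, 125.9]
force: [-0.1, 0.2, 0.4]
grip_width: 0.0868
grasp_force: 0.0
[-45.3  -8.6  13.8 104.9   2.2  83.5   3.4]
from [0.4007 0.198  0.3014] [-1.7998e+02  1.7000e-01  1.2528e+02]
[0.43, 0.1, 0.31, 118.0] 3
   (np.float64(-0.65), np.float64(-0.22), np.float64(-0.06), np.float64(0.61))
   (np.float64(-0.65), np.float64(-0.19), np.float64(-0.06), np.float64(0.61))
   (np.float64(-0.66), np.float64(-0.16), np.float64(-0.06), np.float64(0.61))
[0.545, -0.2, 0.3, 110.0] 7
   (np.float64(-0.91), np.float64(-0.11), np.float64(0.03), 0.29)
   (np.float64(-0.91), np.float64(-0.09), np.float64(0.03), 0.29)
   (np.float64(-0.91), np.float64(-0.08), np.float64(0.03), 0.29)
   (np.float64(-0.92), np.float64(-0.06), np.float64(0.03), 0.29)
   (np.float64(-0.92), np.float64(-0.04), np.float64(0.03), 0.29)
   (np.float64(-0.92), np.float64(-0.02), np.float64(0.03), 0.29)
   (np.float64(-0.92), np.float64(-0.0), np.float64(0.03), 0.29)
```

```bash
python3 -m pendant '[{"tx":-0.65,"ty":-0.22,"tz":-0.06,"spin":0.61,"claw":0},{"tx":-0.65,"ty":-0.19,"tz":-0.06,"spin":0.61,"claw":0},{"tx":-0.66,"ty":-0.16,"tz":-0.06,"spin":0.61,"claw":0},{"tx":-0.91,"ty":-0.1,"tz":0.03,"spin":0.29,"claw":0},{"tx":-0.91,"ty":-0.09,"tz":0.03,"spin":0.29,"claw":0},{"tx":-0.91,"ty":-0.08,"tz":0.03,"spin":0.29,"claw":0},{"tx":-0.92,"ty":-0.06,"tz":0.03,"spin":0.29,"claw":0},{"tx":-0.92,"ty":-0.04,"tz":0.03,"spin":0.29,"claw":0},{"tx":-0.92,"ty":-0.02,"tz":0.03,"spin":0.29,"claw":0},{"tx":-0.92,"ty":0,"tz":0.03,"spin":0.29,"claw":0}]'
python3 -m pendant '[{"tx":0,"ty":0,"tz":0,"spin":0,"claw":0},{"tx":0,"ty":0,"tz":0,"spin":0,"claw":0}]'
python3 -c "
from h import *
im,i=snap('wrist','w2.png'); np.save('pics/w2.npy',i); print(np.round(env.get_obs()['qpos'],1))
a=cv2.imread('pics/w1.png')[:400]; b=cv2.imread('pics/w2.png')
cv2.imwrite('pics/w12.png',np.vstack([cv2.resize(a,(400,250)),b[:340,120:520]]))
cv2.imwrite('pics/w2c.png',cv2.resize(b[60:360,120:520],(800,600),interpolation=cv2.INTER_CUBIC))"
```

```text
time_s: 2.8
tool_pos: [0.5472, -0.1925, 0.3]
tool_rot: [180.0, 0.0, 110.4]
force: [0.3, 0.3, -0.4]
grip_width: 0.0866
grasp_force: 0.0
time_s: 3.05
tool_pos: [0.5468, -0.1902, 0.2995]
tool_rot: [-180.0, -0.0, 110.5]
force: [0.3, -0.1, -0.2]
grip_width: 0.087
grasp_force: 0.0
[-21.5   9.8  43.5  89.7  -6.8  83.3  43. ]
```

View pics/w12.png

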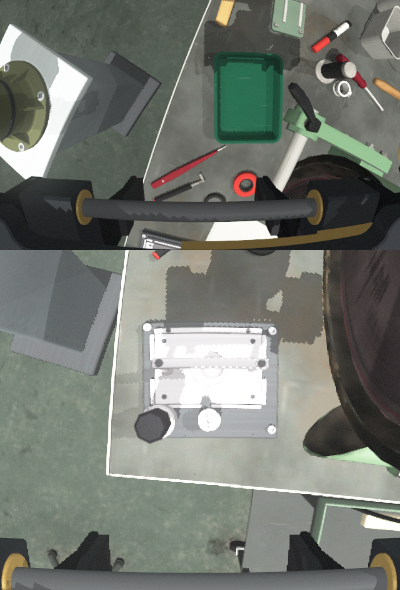

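The upper picture shows the tray (green, clear floor), with the sander's clamp lever by its far edge. The lower shows the base: driver handle near full-image (274,175), screw (329,170), carrier bar row about 113, corner bolts (268,77), (392,80), (392,180).

```bash
python3 - <<'E'
from h import *
b=cv2.imread('pics/w2.png'); c=b[50:210,230:430]
cv2.imwrite('pics/z2.png',cv2.resize(c,(750,600),interpolation=cv2.INTER_CUBIC))
i=np.load('pics/w1.npy',allow_pickle=True).item(); a=cv2.imread('pics/w1.png')
m=cv2.inRange(cv2.cvtColor(a,cv2.COLOR_BGR2HSV),(65,110,20),(90,255,255))
c=max(cv2.findContours(m,0,2)[0],key=cv2.contourArea)
for z in (.0,.03):
    P=np.array([onz('wrist',*p[0],z,i)[:2] for p in c],np.float32); r=cv2.minAreaRect(P); print('tray',z,r)
E
```

```text
tray 0.0 ((0.44189029932022095, 0.3100176453590393), (0.1368609517812729, 0.1789146363735199), 36.87986755371094)
tray 0.03 ((0.4360285997390747, 0.30700454115867615), (0.12765894830226898, 0.166885107755661), 36.87985610961914)
```

View pics/z2.png

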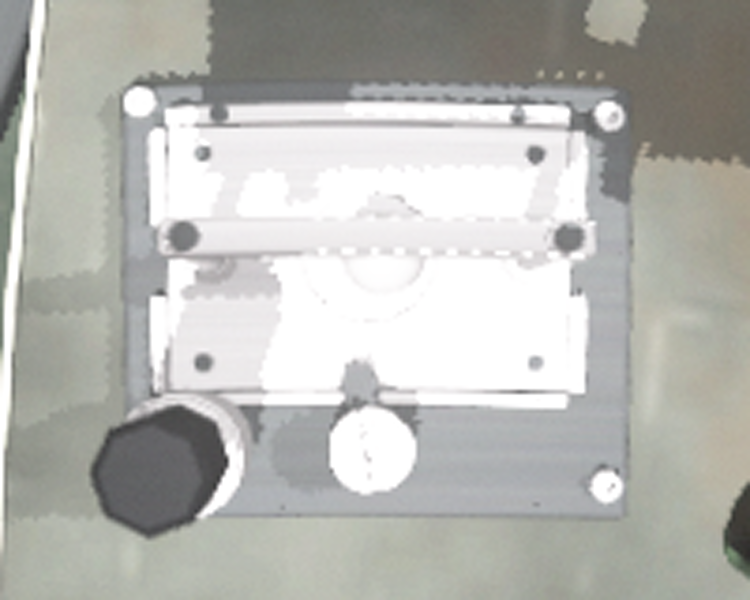

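```bash
python3 - <<'E'
from h import *
b=cv2.imread('pics/w2.png'); i=np.load('pics/w2.npy',allow_pickle=True).item()
f=lambda x,y,z:onz('wrist',230+x/3.75,50+y/3.75,z,i)
ang=lambda v:np.degrees(np.arctan2(v[1],v[0]))
B=[f(139,101,.014),f(609,115,.014),f(605,486,.014)]
print('bolt',np.round(B,4), ang(B[1]-B[0]),ang(B[1]-B[2]), np.linalg.norm(B[1]-B[0]),np.linalg.norm(B[1]-B[2]))
s=f(372,450,.038); l=f(360,378,.028); print('screw',s.round(4),'lug ang',ang(l-s))
print('slot',ang(f(363,430,.038)-f(373,490,.038)))
p1,p2=f(183,236,.100),f(568,236,.100); print('bar ends',p1.round(4),p2.round(4),((p1+p2)/2).round(4),ang(p2-p1))
print('ball',f(382,262,.0315+.0))
g=cv2.cvtColor(b,cv2.COLOR_BGR2GRAY)[150:205,248:296]; 
Z=cv2.resize(g,None,fx=8,fy=8,interpolation=cv2.INTER_CUBIC)
print(np.bincount(g[g<90].ravel(),minlength=90)[20:90])
for t in (48,52,56,60):
    m=cv2.inRange(Z,t,85); m=cv2.morphologyEx(m,cv2.MORPH_OPEN,np.ones((25,25)))
    c=max(cv2.findContours(m,0,2)[0],key=cv2.contourArea)
    P=np.array([onz('wrist',248+(q[0][0]+.5)/8-.5,150+(q[0][1]+.5)/8-.5,.119,i)[:2] for q in c],np.float32)
    h=cv2.approxPolyDP(P,.003,True)[:,0]; r=cv2.minEnclosingCircle(P); e=np.roll(h,-1,0)-h
    print(t,r,cv2.contourArea(P),[(round(float(ang(v))%45,1),round(float(np.hypot(*v))*1e3,1)) for v in e])
E
```

```text
bolt [[ 0.4376 -0.0673  0.014 ]
 [ 0.5736 -0.0199  0.014 ]
 [ 0.6148 -0.1294  0.014 ]] 19.208173076741023 110.63521602377335 0.14395708378117292 0.11692910781566561
screw [ 0.5416 -0.144   0.038 ] lug ang 119.632340192729
slot 120.0760941318065
bar ends [ 0.4765 -0.1064  0.1   ] [ 0.5644 -0.0728  0.1   ] [ 0.5205 -0.0896  0.1   ] 20.90797417632521
ball [ 0.5249701  -0.09106459  0.0315    ]
[ 0  0  0  0  0  0  0  0  0  0  0  0  0  0  0  0  0  0  0  0  0  0  0  0
  0  0  0  0  0  0  0  0  0  0  0  0  0  0  0  0  0  0  0  0  0  0  0  1
  2  2  4  5  5  7 16 26 40 38 41 36 21 18 11 16  7  7  9  9  9  5]
48 ((0.4962577223777771, -0.15436522662639618), 0.011265317909419537) 0.00013360578230336984 [(12.8, 22.3), (19.4, 14.8), (8.3, 14.1)]
52 ((0.4962577223777771, -0.15436522662639618), 0.011265317909419537) 0.00013360578230336984 [(12.8, 22.3), (19.4, 14.8), (8.3, 14.1)]
56 ((0.4962577223777771, -0.15436522662639618), 0.011265317909419537) 0.00013360578230336984 [(12.8, 22.3), (19.4, 14.8), (8.3, 14.1)]
60 ((0.496188759803772, -0.1536831557750702), 0.010856722481548786) 0.0001286472550385831 [(15.6, 21.5), (20.7, 13.5), (8.3, 14.1)]
```

```bash
python3 - <<'E'
from h import *
b=cv2.imread('pics/w2.png'); i=np.load('pics/w2.npy',allow_pickle=True).item()
ang=lambda v:np.degrees(np.arctan2(v[1],v[0]))
g=cv2.cvtColor(b,cv2.COLOR_BGR2GRAY)[150:205,248:296]
print(g[2:48:3,2:46:2])
Z=cv2.resize(g,None,fx=8,fy=8,interpolation=cv2.INTER_CUBIC)
for t in (84,90,96):
    m=cv2.inRange(Z,t-84,t+10); m=cv2.morphologyEx(m,cv2.MORPH_OPEN,np.ones((25,25)))
    c=max(cv2.findContours(m,0,2)[0],key=cv2.contourArea)
    P=np.array([onz('wrist',248+(q[0][0]+.5)/8-.5,150+(q[0][1]+.5)/8-.5,.119,i)[:2] for q in c],np.float32)
    h=cv2.approxPolyDP(P,.002,True)[:,0]; r=cv2.minEnclosingCircle(P); e=np.roll(h,-1,0)-h
    print(t,r,[(round(float(ang(v)),1),round(float(ang(v))%45,1),round(float(np.hypot(*v))*1e3,1)) for v in e])
E
```

```text
[[168 170 171 171 171 158 147 161 176 172 161 228 163 224 231 230 233 234
  234 233 234 235]
 [168 171 172 175 167 159 158 149 177 162 105 128 221 227 226 219 203 181
  171 195 225 232]
 [158 155 155 158 158 158 158 142 169 177 215 219 149 108 102 209 232 232
  221 203 179 173]
 [153 158 159 158 160 160 158 188 144  98  78  74  77  74  75  76  80 111
  192 224 223 182]
 [160 161 162 160 147  96  70  73  82  94 100  90  81  77  77  76  79  77
   80 158 226 214]
 [161 162 160 160  69  90  99  97  98 100  99 100 101 101  98  84  81  76
   76  79 219 242]
 [159 160 157 110  79  99  97 101  98  99 100  99  98 100 103  96  81  78
   77  78 239 254]
 [158 157 128  71  95  95  97  96  98  99  98  97 100  99 101 100  89  81
   74  77  82 254]
 [156 159  92  85  96  97  96  98  96 100  98 100 100 100 100 102  99  81
   75  76 250 255]
 [159 161 124  77  95  94  96  96  99  95 101  98  99 102  99 101  99  78
   74 218 255 253]
 [158 158 159 104  86  95  98  97  94  98  97 100  98 101 103 100  80  73
  136 255 252 174]
 [163 162 164 148  72  94  97  97  99  99  99  99 101  99 100  87  76 180
  2
[... 595 characters left out ...]
), (-147.7, 32.3, 7.4)]
90 ((0.4917016327381134, -0.16013410687446594), 0.016757262870669365) [(-144.0, 36.0, 18.1), (-96.7, 38.3, 9.5), (-52.9, 37.1, 12.7), (-6.4, 38.6, 9.5), (34.0, 34.0, 7.7), (118.5, 28.5, 9.8), (-170.5, 9.5, 6.3), (79.6, 34.6, 5.4), (-175.7, 4.3, 9.8), (67.1, 22.1, 4.5), (7.4, 7.4, 5.3), (107.2, 17.2, 2.8), (-3.6, 41.4, 9.8), (-52.4, 37.6, 8.6), (-89.3, 0.7, 7.2), (45.3, 0.3, 4.9), (94.9, 4.9, 13.3), (132.8, 42.8, 5.6), (172.3, 37.3, 7.9)]
96 ((0.4914706349372864, -0.15998291969299316), 0.016847649589180946) [(-144.0, 36.0, 18.1), (-97.3, 37.7, 9.3), (-57.4, 32.6, 11.5), (-9.8, 35.2, 11.2), (35.5, 35.5, 12.0), (78.3, 33.3, 14.9), (123.7, 33.7, 10.6), (172.0, 37.0, 8.3)]
```

```bash
python3 go.py .4912,-.162,.20,80 .4912,-.162,.091,80 
```

```text
from [ 0.5469 -0.1893  0.2996] [ 1.7999e+02 -4.0000e-02  1.1057e+02]
[0.4912, -0.162, 0.2, 80.0] 8
   (np.float64(0.11), np.float64(-0.11), np.float64(0.25), np.float64(0.96))
   (np.float64(0.11), np.float64(-0.11), np.float64(0.25), np.float64(0.96))
   (np.float64(0.1), np.float64(-0.12), np.float64(0.25), np.float64(0.96))
   (np.float64(0.09), np.float64(-0.13), np.float64(0.25), np.float64(0.96))
   (np.float64(0.08), np.float64(-0.13), np.float64(0.25), np.float64(0.96))
   (np.float64(0.07), np.float64(-0.14), np.float64(0.25), np.float64(0.96))
   (np.float64(0.06), np.float64(-0.14), np.float64(0.25), np.float64(0.96))
   (np.float64(0.05), np.float64(-0.15), np.float64(0.25), np.float64(0.96))
[0.4912, -0.162, 0.091, 80.0] 3
   (np.float64(0.0), np.float64(0.0), np.float64(0.73), -0.0)
   (np.float64(0.0), np.float64(0.0), np.float64(0.73), -0.0)
   (np.float64(0.0), np.float64(0.0), np.float64(0.73), -0.0)
```

```bash
python3 -m pendant '[{"tx":0.11,"ty":-0.11,"tz":0.25,"spin":0.96,"claw":0},{"tx":0.11,"ty":-0.11,"tz":0.25,"spin":0.96,"claw":0},{"tx":0.1,"ty":-0.12,"tz":0.25,"spin":0.96,"claw":0},{"tx":0.09,"ty":-0.13,"tz":0.25,"spin":0.96,"claw":0},{"tx":0.08,"ty":-0.13,"tz":0.25,"spin":0.96,"claw":0},{"tx":0.07,"ty":-0.14,"tz":0.25,"spin":0.96,"claw":0},{"tx":0.06,"ty":-0.14,"tz":0.25,"spin":0.96,"claw":0},{"tx":0.05,"ty":-0.15,"tz":0.25,"spin":0.96,"claw":0},{"tx":0,"ty":0,"tz":0,"spin":0,"claw":0}]'
python3 go.py .4912,-.162,.091,80
```

```text
time_s: 4.22
tool_pos: [0.4904, -0.161, 0.1992]
tool_rot: [-179.9, -0.1, 80.0]
force: [0.2, -0.4, -0.3]
grip_width: 0.0867
grasp_force: 0.0
from [ 0.4904 -0.161   0.1992] [-1.7994e+02 -9.0000e-02  7.9990e+01]
[0.4912, -0.162, 0.091, 80.0] 3
   (np.float64(-0.01), np.float64(0.01), np.float64(0.72), np.float64(-0.0))
   (np.float64(-0.01), np.float64(0.01), np.float64(0.72), np.float64(-0.0))
   (np.float64(-0.01), np.float64(0.01), np.float64(0.72), np.float64(-0.0))
```

```bash
python3 -m pendant '[{"tx":-0.01,"ty":0.01,"tz":0.72,"spin":0,"claw":0},{"tx":-0.01,"ty":0.01,"tz":0.72,"spin":0,"claw":0},{"tx":-0.01,"ty":0.01,"tz":0.72,"spin":0,"claw":0},{"tx":0,"ty":0,"tz":0,"spin":0,"claw":0.3},{"tx":0,"ty":0,"tz":0,"spin":0,"claw":1},{"tx":0,"ty":0,"tz":0,"spin":0,"claw":1},{"tx":0,"ty":0,"tz":0,"spin":0,"claw":1},{"tx":0,"ty":0,"tz":0,"spin":0,"claw":1}]' 45
python3 -m pendant '[{"tx":0,"ty":0,"tz":0,"spin":0,"claw":1}]'
```

```text
time_s: 5.22
tool_pos: [0.4927, -0.1644, 0.0921]
tool_rot: [179.9, -0.0, 79.8]
force: [0.4, -0.0, -0.2]
grip_width: 0.0446
grasp_force: 0.0
time_s: 5.35
tool_pos: [0.4925, -0.1644, 0.0918]
tool_rot: [180.0, -0.0, 79.8]
force: [0.1, 0.6, 0.4]
grip_width: 0.0353
grasp_force: 0.0
```

```bash
python3 -m pendant '[{"tx":0,"ty":0,"tz":0,"spin":0,"claw":1},{"tx":0,"ty":0,"tz":0,"spin":0,"claw":1},{"tx":0,"ty":0,"tz":0,"spin":0,"claw":1}]'
python3 -c "
from h import *
o=env.get_obs(); print(o['force'],o['wrist_torque'])"
python3 -m pendant '[{"tx":0,"ty":0,"tz":-0.4,"spin":0,"claw":1},{"tx":0,"ty":0,"tz":-0.8,"spin":0,"claw":1},{"tx":0,"ty":0,"tz":-0.8,"spin":0,"claw":1},{"tx":0,"ty":0,"tz":0,"spin":0,"claw":1},{"tx":0,"ty":0,"tz":0,"spin":0,"claw":1}]'
python3 - <<'E'
from h import *
o=env.get_obs(); print(o['tool_pos'],o['tool_rot'],o['grip_width'],o['force'],o['wrist_torque'])
w,i=snap('wrist','w3.png'); np.save('pics/w3.npy',i); s,_=snap('scene','s3.png')
p=np.array(o['tool_pos']); t=p.copy(); t[2]-=.079; print(proj('wrist',t,i),proj('scene',t),proj('scene',p))
u,v=proj('scene',p-[0,0,.03]).astype(int)
a=cv2.resize(s[v-45:v+45,u-30:u+30],(400,600),interpolation=cv2.INTER_CUBIC)
b=cv2.resize(w[190:340,270:370],(400,600),interpolation=cv2.INTER_CUBIC)
cv2.imwrite('pics/z3.png',np.hstack([a,b])[:,:,::-1]); print(u,v)
E
```

```text
time_s: 5.72
tool_pos: [0.4923, -0.1644, 0.0916]
tool_rot: [-180.0, -0.0, 79.8]
force: [-0.7, 0.5, 2.2]
grip_width: 0.0277
grasp_force: 45.0
[-0.72137991  0.54978813  2.19525982] [0.04213048 0.29086414 0.02876067]
time_s: 6.35
tool_pos: [0.4919, -0.1642, 0.1908]
tool_rot: [-179.9, -0.0, 79.8]
force: [-0.5, 0.1, -1.4]
grip_width: 0.0278
grasp_force: 45.0
[ 0.49186564 -0.16415083  0.19075755] [-1.79945045e+02 -1.67137583e-02  7.98081200e+01] 0.02779876248934968 [-0.50666526  0.08347849 -1.3908166 ] [-0.09584998  0.09992006 -0.01697272]
[318.582887   262.59036329] [465.78685507 303.03810236] [470.3337985  274.51396002]
468 285
```

View pics/z3.png

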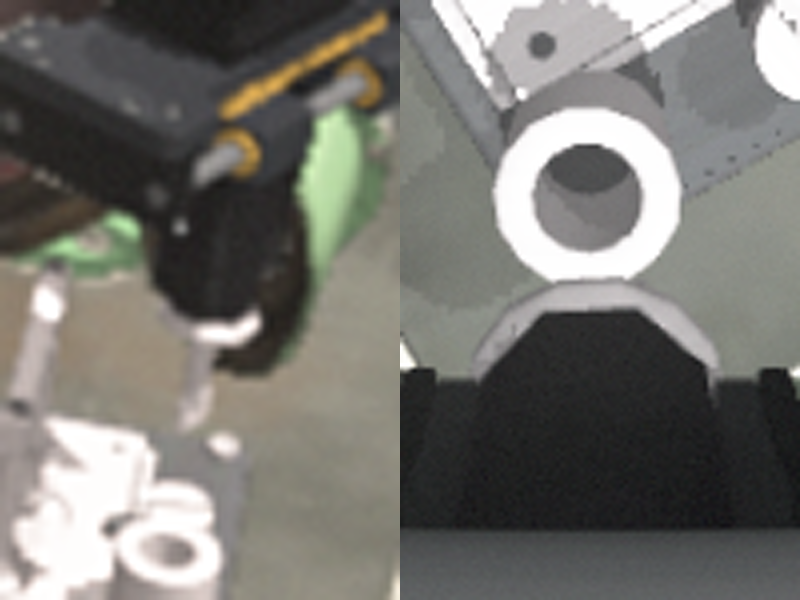

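Wrist crop: the tube mouth is at zoom (588,195); the blade is hidden behind the collar, so it lies along tool y. The scene crop's medium blade width agrees. So driver x ≈ tool yaw + 90, and entering the slot (about 120°) needs yaw of about 30.

```bash
python3 - <<'E'
from h import *
i=np.load('pics/w3.npy',allow_pickle=True).item()
im=cv2.imread('pics/w3.png'); g=cv2.cvtColor(im,cv2.COLOR_BGR2GRAY)
c=max(cv2.findContours(cv2.inRange(g[190:262,270:370],200,255),0,1)[0],key=lambda c:cv2.contourArea(c) if True else 0)
e=cv2.fitEllipse(c); print(e)
T=onz('wrist',270+188/4,190+195/4,.058,i); print('tube',T.round(4))
p=np.array([.49187,-.16415,.19076]); y=np.radians(79.8); tx=np.array([np.cos(y),np.sin(y),0])
for off in (-.003,0,.003):
    print(off,[proj('wrist',p+tx*(off+.017)-[0,0,d],i).round(1) for d in (.0276,.0336)], proj('wrist',p+tx*off-[0,0,.0786],i).round(1))
s=np.array([.5416,-.144]); print('screw from tube', T[:2]+.054*np.array([np.cos(np.radians(20.3)),np.sin(np.radians(20.3))]))
E
python3 go.py .490,-.174,.17,30
```

```text
((46.478515625, 48.476295471191406), (43.03364181518555, 45.67802429199219), 90.34051513671875)
tube [ 0.4909 -0.1625  0.058 ]
-0.003 [array([318.5, 268.6]), array([318.5, 264.7])] [318.6 267.3]
0 [array([318.5, 262.9]), array([318.5, 259.1])] [318.6 262.8]
0.003 [array([318.5, 257. ]), array([318.5, 253.4])] [318.6 258.3]
screw from tube [ 0.54150084 -0.14372196]
from [ 0.4914 -0.1641  0.1901] [-1.7986e+02  1.0000e-02  7.9800e+01]
[0.49, -0.174, 0.17, 30.0] 13
   (np.float64(-0.02), np.float64(0.0), np.float64(0.03), np.float64(0.96))
   (np.float64(-0.02), np.float64(0.0), np.float64(0.03), np.float64(0.96))
   (np.float64(-0.02), np.float64(0.0), np.float64(0.03), np.float64(0.96))
   (np.float64(-0.01), np.float64(0.0), np.float64(0.03), np.float64(0.96))
   (np.float64(-0.01), np.float64(0.0), np.float64(0.03), np.float64(0.96))
   (np.float64(-0.01), np.float64(0.01), np.float64(0.03), np.float64(0.96))
   (np.float64(-0.01), np.float64(0.01), np.float64(0.03), np.float64(0.96))
   (np.float64(-0.01), np.float64(0.01), np.float64(0.03), np.float64(0.96))
   (np.float64(-0.01), np.float64(0.01), np.float64(0.03), np.float64(0.96))
   (np.float64(-0.01), np.float64(0.01), np.float64(0.03), np.float64(0.96))
   (np.float64(-0.01), np.float64(0.01), np.float64(0.03), np.float64(0.96))
   (np.float64(-0.01), np.float64(0.01), np.float64(0.03), np.float64(0.96))
   (np.float64(-0.01), np.float64(0.01), np.float64(0.03), np.float64(0.96))
```

```bash
python3 -m pendant '[{"tx":-0.02,"ty":0,"tz":0.04,"spin":0.96,"claw":1},{"tx":-0.02,"ty":0,"tz":0.04,"spin":0.96,"claw":1},{"tx":-0.02,"ty":0,"tz":0.04,"spin":0.96,"claw":1},{"tx":-0.02,"ty":0,"tz":0.04,"spin":0.96,"claw":1},{"tx":-0.01,"ty":0.01,"tz":0.04,"spin":0.96,"claw":1},{"tx":-0.01,"ty":0.01,"tz":0.04,"spin":0.96,"claw":1},{"tx":-0.01,"ty":0.01,"tz":0.04,"spin":0.96,"claw":1},{"tx":-0.01,"ty":0.01,"tz":0.04,"spin":0.96,"claw":1},{"tx":-0.01,"ty":0.01,"tz":0.04,"spin":0.96,"claw":1},{"tx":-0.01,"ty":0.01,"tz":0.04,"spin":0.96,"claw":1}]'
python3 -m pendant '[{"tx":-0.01,"ty":0.01,"tz":0,"spin":0.96,"claw":1},{"tx":-0.01,"ty":0.01,"tz":0,"spin":0.96,"claw":1},{"tx":-0.01,"ty":0.01,"tz":0,"spin":0.96,"claw":1},{"tx":0,"ty":0,"tz":0,"spin":0,"claw":1},{"tx":0,"ty":0,"tz":0,"spin":0,"claw":1}]'
python3 - <<'E'
from h import *
o=env.get_obs(); print(o['tool_pos'],o['tool_rot'][2])
w,i=snap('wrist','w4.png'); np.save('pics/w4.npy',i)
u,v=proj('wrist',[.5415,-.1438,.038],i); print(u,v); x0,y0=int(u)-40,int(v)-40
cv2.imwrite('pics/z4.png',cv2.resize(w[y0:y0+80,x0:x0+80],(560,560),interpolation=cv2.INTER_CUBIC)[:,:,::-1]); print(x0,y0)
E
```

```text
time_s: 7.7
tool_pos: [0.4911, -0.1723, 0.1701]
tool_rot: [-179.9, 0.1, 41.3]
force: [-0.3, 0.5, -0.7]
grip_width: 0.0277
grasp_force: 45.0
time_s: 8.32
tool_pos: [0.4913, -0.1744, 0.1709]
tool_rot: [-180.0, 0.1, 29.9]
force: [0.3, 0.4, -0.8]
grip_width: 0.0278
grasp_force: 45.0
[ 0.49130766 -0.17436435  0.17091626] 29.944936863670268
316.76238850697627 164.2057725842809
276 124
```

View pics/z4.png

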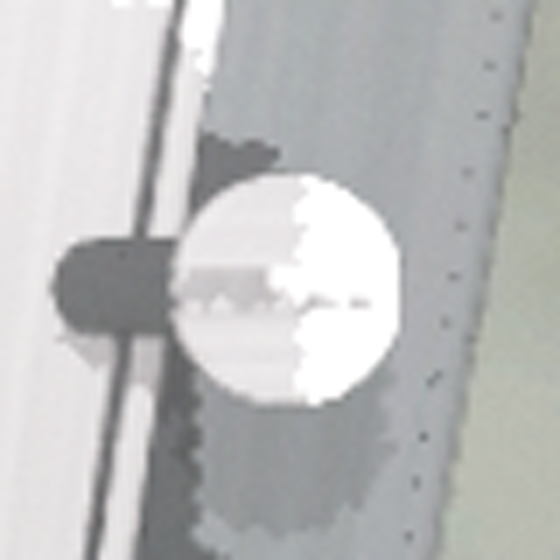

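Slot runs horizontally, screw centre at zoom (286,288), lug pointing left with its middle at row 286: the slot lies along tool y as intended.

```bash
python3 - <<'E'
from h import *
i=np.load('pics/w4.npy',allow_pickle=True).item()
f=lambda x,y,z:onz('wrist',276+(x+.5)/7-.5,124+(y+.5)/7-.5,z,i)
s=f(286,288,.038); print('screw',s.round(4))
for a,b,z in [((175,286),(395,300),.038),((60,286),(170,286),.028)]:
    d=f(*a,z)-f(*b,z); print(np.degrees(np.arctan2(d[1],d[0])))
l=f(60,286,.03)-s; print(np.degrees(np.arctan2(l[1],l[0])))
E
python3 go.py .5415,-.1440,.17,30 .5415,-.1440,.1216,30
```

```text
screw [ 0.541  -0.1438  0.038 ]
116.2251678113867
119.35574833111014
120.13429913163272
from [ 0.4914 -0.1744  0.1711] [-1.7998e+02  4.0000e-02  2.9930e+01]
[0.5415, -0.144, 0.17, 30.0] 2
   (np.float64(0.59), np.float64(-0.01), np.float64(0.01), np.float64(-0.01))
   (np.float64(0.59), np.float64(-0.01), np.float64(0.01), np.float64(-0.01))
[0.5415, -0.144, 0.1216, 30.0] 1
   (np.float64(0.0), np.float64(0.0), np.float64(0.97), -0.0)
```

```bash
python3 -m pendant '[{"tx":0.59,"ty":-0.01,"tz":0,"spin":0,"claw":1},{"tx":0.59,"ty":-0.01,"tz":0,"spin":0,"claw":1},{"tx":0,"ty":0,"tz":0.5,"spin":0,"claw":1},{"tx":0,"ty":0,"tz":0.4,"spin":0,"claw":1},{"tx":0,"ty":0,"tz":0,"spin":0,"claw":1},{"tx":0,"ty":0,"tz":0,"spin":0,"claw":1}]' 60
python3 go.py .5415,-.1437,.1156,30
```

```text
time_s: 9.12
tool_pos: [0.5424, -0.1448, 0.127]
tool_rot: [180.0, -0.0, 29.8]
force: [-0.5, 0.3, 0.1]
grip_width: 0.0276
grasp_force: 60.0
from [ 0.5424 -0.1448  0.127 ] [ 1.7998e+02 -3.0000e-02  2.9840e+01]
[0.5415, -0.1437, 0.1156, 30.0] 1
   (np.float64(-0.01), np.float64(-0.03), np.float64(0.23), np.float64(-0.04))
```

```bash
python3 -m pendant '[{"tx":0,"ty":-0.02,"tz":0.12,"spin":0,"claw":1},{"tx":0,"ty":0,"tz":0.12,"spin":0,"claw":1},{"tx":0,"ty":0,"tz":0,"spin":0,"claw":1}]'
python3 -m pendant '[{"tx":0,"ty":0,"tz":0.05,"spin":0,"claw":1},{"tx":0,"ty":0,"tz":0,"spin":0,"claw":1}]'
```

```text
time_s: 9.5
tool_pos: [0.5426, -0.1434, 0.1162]
tool_rot: [-180.0, -0.1, 29.9]
force: [-2.8, 1.5, 9.4]
grip_width: 0.0275
grasp_force: 60.0
time_s: 9.75
tool_pos: [0.5431, -0.1435, 0.1157]
tool_rot: [-180.0, -0.2, 29.9]
force: [-5.5, 1.2, 21.4]
grip_width: 0.0276
grasp_force: 60.0
```

```bash
python3 -m pendant '[{"tx":0,"ty":0,"tz":-0.04,"spin":0,"claw":1},{"tx":-0.02,"ty":0,"tz":0,"spin":0,"claw":1},{"tx":-0.02,"ty":0,"tz":0,"spin":0,"claw":1},{"tx":0,"ty":0,"tz":0,"spin":0,"claw":1}]'
python3 -m pendant '[{"tx":0,"ty":0,"tz":0.04,"spin":0,"claw":1},{"tx":0,"ty":0,"tz":0.03,"spin":0,"claw":1},{"tx":0,"ty":0,"tz":0,"spin":0,"claw":1}]'
```

```text
time_s: 10.25
tool_pos: [0.5421, -0.1436, 0.1161]
tool_rot: [180.0, -0.3, 29.9]
force: [-0.5, 1.8, 9.9]
grip_width: 0.0276
grasp_force: 60.0
time_s: 10.62
tool_pos: [0.5428, -0.1438, 0.1154]
tool_rot: [-180.0, -0.4, 29.9]
force: [-6.1, 3.5, 26.4]
grip_width: 0.0272
grasp_force: 60.0
```

```bash
python3 -m pendant '[{"tx":0,"ty":0,"tz":-0.07,"spin":0,"claw":1},{"tx":-0.03,"ty":0,"tz":0,"spin":0,"claw":1},{"tx":0,"ty":0,"tz":0,"spin":0,"claw":1}]'
python3 -m pendant '[{"tx":0,"ty":0,"tz":0.05,"spin":0,"claw":1},{"tx":0,"ty":0,"tz":0.02,"spin":0,"claw":1},{"tx":0,"ty":0,"tz":0,"spin":0,"claw":1}]'
```

```text
time_s: 11.0
tool_pos: [0.5389, -0.145, 0.1138]
tool_rot: [180.0, -0.0, 29.9]
force: [1.2, 0.8, -0.8]
grip_width: 0.0276
grasp_force: 60.0
time_s: 11.38
tool_pos: [0.539, -0.1448, 0.1104]
tool_rot: [-180.0, -0.0, 29.9]
force: [1.7, 1.5, 0.1]
grip_width: 0.0276
grasp_force: 60.0
```

The blade dropped into the slot (z 0.110, no force). Now I turn it anticlockwise (negative spin), watching the forces.

```bash
python3 -m pendant '[{"tx":0,"ty":0,"tz":0,"spin":-1,"claw":1},{"tx":0,"ty":0,"tz":0,"spin":-1,"claw":1},{"tx":0,"ty":0,"tz":0,"spin":-1,"claw":1},{"tx":0,"ty":0,"tz":0,"spin":-1,"claw":1},{"tx":0,"ty":0,"tz":0,"spin":-1,"claw":1}]'
python3 -c "
from h import *
o=env.get_obs(); print(o['wrist_torque'])
y=np.radians(o['tool_rot'][2]);f=o['force'];print('tool fx,fy',f[0]*np.cos(y)+f[1]*np.sin(y),f[0]*np.sin(y)-f[1]*np.cos(y))"
```

```text
time_s: 12.0
tool_pos: [0.5396, -0.1444, 0.1104]
tool_rot: [180.0, -0.1, 50.0]
force: [3.4, 1.6, -2.7]
grip_width: 0.0273
grasp_force: 60.0
[ 0.43925008 -0.83551623 -0.07662413]
tool fx,fy 3.3660169243114177 1.5733297053697664
```

```bash
python3 -m pendant '[{"tx":0,"ty":0,"tz":0,"spin":-1,"claw":1},{"tx":0,"ty":0,"tz":0,"spin":-1,"claw":1},{"tx":0,"ty":0,"tz":0,"spin":-1,"claw":1},{"tx":0,"ty":0,"tz":0,"spin":-1,"claw":1},{"tx":0,"ty":0,"tz":0,"spin":-1,"claw":1},{"tx":0,"ty":0,"tz":0,"spin":-1,"claw":1},{"tx":0,"ty":0,"tz":0,"spin":-1,"claw":1},{"tx":0,"ty":0,"tz":0,"spin":-1,"claw":1}]'
python3 -c "
from h import *
o=env.get_obs(); print(o['wrist_torque'],o['qpos'].round(1))
y=np.radians(o['tool_rot'][2]);f=o['force'];print('tool fx,fy',f[0]*np.cos(y)+f[1]*np.sin(y),f[0]*np.sin(y)-f[1]*np.cos(y))"
```

```text
time_s: 13.0
tool_pos: [0.5399, -0.1446, 0.1104]
tool_rot: [179.9, -0.0, 82.0]
force: [4.7, 2.6, -2.2]
grip_width: 0.0279
grasp_force: 60.0
[ 0.34977    -1.13784832 -0.13665641] [-20.7  15.1  37.7 106.4 -10.4  61.9  13.1]
tool fx,fy 3.1748767834792466 4.258975531611916
```

```bash
python3 -m pendant '[{"tx":0,"ty":0,"tz":0,"spin":-1,"claw":1},{"tx":0,"ty":0,"tz":0,"spin":-1,"claw":1},{"tx":0,"ty":0,"tz":0,"spin":-1,"claw":1},{"tx":0,"ty":0,"tz":0,"spin":-1,"claw":1},{"tx":0,"ty":0,"tz":0,"spin":-1,"claw":1}]'
python3 -c "
from h import *
o=env.get_obs(); print(o['wrist_torque'],o['tool_rot'])"
python3 -m pendant '[{"tx":0,"ty":0,"tz":0,"spin":-1,"claw":1},{"tx":0,"ty":0,"tz":0,"spin":-1,"claw":1}]'
python3 -c "
from h import *
o=env.get_obs(); print(o['wrist_torque'],o['tool_rot'])"
```

```text
time_s: 13.62
tool_pos: [0.54, -0.1447, 0.1105]
tool_rot: [179.9, 0.0, 102.0]
force: [4.2, 1.4, -1.9]
grip_width: 0.0276
grasp_force: 60.0
[ 0.31541417 -1.18425236 -0.04033706] [1.79853846e+02 2.69203306e-02 1.02020119e+02]
time_s: 13.88
tool_pos: [0.5401, -0.1446, 0.1105]
tool_rot: [179.9, 0.0, 110.0]
force: [4.6, 2.0, -2.3]
grip_width: 0.0275
grasp_force: 60.0
[ 0.35571278 -1.24950011 -0.18633185] [1.79851704e+02 4.74093661e-02 1.10023241e+02]
```

```bash
python3 -m pendant '[{"tx":0,"ty":0,"tz":0,"spin":-0.7,"claw":1},{"tx":0,"ty":0,"tz":0,"spin":-0.7,"claw":1}]'
python3 -c "
from h import *
o=env.get_obs(); print(o['wrist_torque'],o['tool_rot'],o['force'])"
python3 -m pendant '[{"tx":0,"ty":0,"tz":0,"spin":-0.7,"claw":1}]'
python3 -c "
from h import *
o=env.get_obs(); print(o['wrist_torque'],o['tool_rot'],o['force'])"
```

```text
time_s: 14.12
tool_pos: [0.5401, -0.1447, 0.1105]
tool_rot: [179.8, 0.1, 115.6]
force: [4.9, 1.7, -2.3]
grip_width: 0.0274
grasp_force: 60.0
[ 0.34606544 -1.3037847  -0.13576381] [1.79848700e+02 6.49398270e-02 1.15575141e+02] [ 4.90665073  1.74831033 -2.30777957]
time_s: 14.25
tool_pos: [0.5402, -0.1446, 0.1105]
tool_rot: [179.8, 0.1, 118.4]
force: [5.4, 1.5, -2.3]
grip_width: 0.0274
grasp_force: 60.0
[ 0.37266258 -1.38996973 -0.34264838] [1.79844126e+02 6.91503080e-02 1.18355176e+02] [ 5.42061374  1.4524196  -2.29365452]
```

At the stop (torque jumped to 0.34 N m). Relieve the torque within the slot's play, lift out, and go back over the tube.

```bash
python3 -m pendant '[{"tx":0,"ty":0,"tz":0,"spin":0.9,"claw":1},{"tx":0,"ty":0,"tz":0,"spin":0.9,"claw":1},{"tx":0,"ty":0,"tz":0,"spin":0,"claw":1},{"tx":0,"ty":0,"tz":-0.3,"spin":0,"claw":1},{"tx":0,"ty":0,"tz":-0.7,"spin":0,"claw":1},{"tx":0,"ty":0,"tz":-0.2,"spin":0,"claw":1},{"tx":0,"ty":0,"tz":0,"spin":0,"claw":1}]'
python3 go.py .4922,-.1644,.17,80
```

```text
time_s: 15.12
tool_pos: [0.539, -0.1453, 0.1711]
tool_rot: [179.9, 0.0, 111.1]
force: [0.2, 0.5, -1.1]
grip_width: 0.0275
grasp_force: 60.0
from [ 0.539  -0.1453  0.1711] [1.7993e+02 2.0000e-02 1.1109e+02]
[0.4922, -0.1644, 0.17, 80.0] 8
   (np.float64(-0.0), np.float64(-0.13), np.float64(0.0), np.float64(0.97))
   (np.float64(-0.01), np.float64(-0.13), np.float64(0.0), np.float64(0.97))
   (np.float64(-0.02), np.float64(-0.12), np.float64(0.0), np.float64(0.97))
   (np.float64(-0.03), np.float64(-0.12), np.float64(0.0), np.float64(0.97))
   (np.float64(-0.04), np.float64(-0.12), np.float64(0.0), np.float64(0.97))
   (np.float64(-0.04), np.float64(-0.12), np.float64(0.0), np.float64(0.97))
   (np.float64(-0.05), np.float64(-0.11), np.float64(0.0), np.float64(0.97))
   (np.float64(-0.06), np.float64(-0.11), np.float64(0.0), np.float64(0.97))
```

```bash
python3 -m pendant '[{"tx":0,"ty":-0.13,"tz":0,"spin":0.97,"claw":1},{"tx":-0.01,"ty":-0.13,"tz":0,"spin":0.97,"claw":1},{"tx":-0.02,"ty":-0.12,"tz":0,"spin":0.97,"claw":1},{"tx":-0.03,"ty":-0.12,"tz":0,"spin":0.97,"claw":1},{"tx":-0.04,"ty":-0.12,"tz":0,"spin":0.97,"claw":1},{"tx":-0.04,"ty":-0.12,"tz":0,"spin":0.97,"claw":1},{"tx":-0.05,"ty":-0.11,"tz":0,"spin":0.97,"claw":1},{"tx":-0.06,"ty":-0.11,"tz":0,"spin":0.97,"claw":1},{"tx":0,"ty":0,"tz":0,"spin":0,"claw":1}]'
python3 - <<'E'
from h import *
w,i=snap('wrist','w5.png'); np.save('pics/w5.npy',i); o=env.get_obs(); print(o['tool_pos'],o['tool_rot'])
s=cv2.resize(w[120:300,220:420],(800,720))[:600]; cv2.imwrite('pics/z5.png',s[:,:,::-1])
E
python3 go.py .4922,-.1644,.14,80
```

```text
time_s: 16.25
tool_pos: [0.4911, -0.1641, 0.1693]
tool_rot: [-179.9, 0.0, 80.1]
force: [-0.5, 0.0, -0.9]
grip_width: 0.0276
grasp_force: 60.0
[ 0.49163563 -0.16393665  0.16959175] [-1.79905104e+02 -3.52733602e-03  8.01121672e+01]
from [ 0.4916 -0.1639  0.1696] [-179.91   -0.     80.11]
[0.4922, -0.1644, 0.14, 80.0] 1
   (np.float64(-0.01), np.float64(0.01), np.float64(0.59), np.float64(0.03))
```

View pics/z5.png

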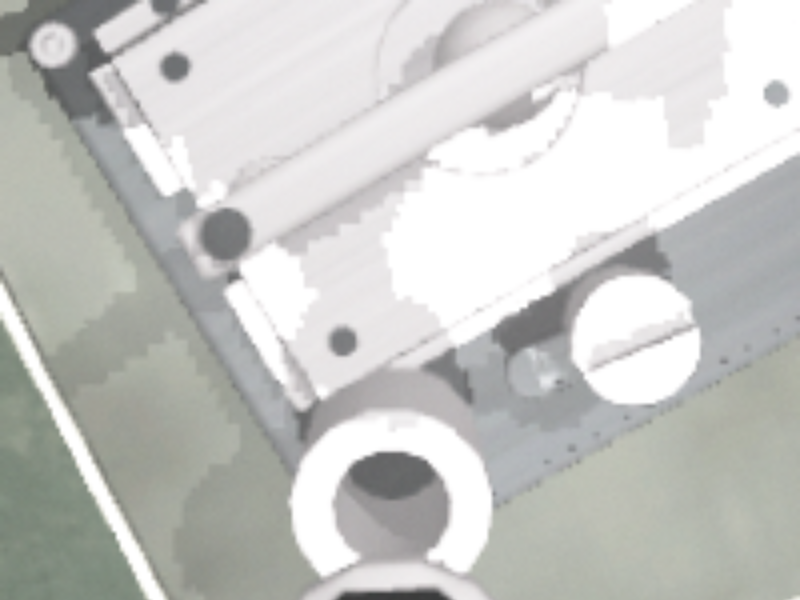

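The lug has swung clear to the left of the screw, and the tube mouth is empty under the driver. I lower it in stages, then release (no more pictures to view).

```bash
python3 -m pendant '[{"tx":0,"ty":0,"tz":0.4,"spin":0,"claw":1},{"tx":0,"ty":0,"tz":0.2,"spin":0,"claw":1},{"tx":0,"ty":0,"tz":0,"spin":0,"claw":1}]'
python3 -m pendant '[{"tx":0,"ty":0,"tz":0.2,"spin":0,"claw":1},{"tx":0,"ty":0,"tz":0.2,"spin":0,"claw":1},{"tx":0,"ty":0,"tz":0,"spin":0,"claw":1}]'
```

```text
time_s: 16.68
tool_pos: [0.4917, -0.1639, 0.1396]
tool_rot: [-179.9, 0.0, 80.1]
force: [0.9, 0.2, -1.7]
grip_width: 0.0276
grasp_force: 60.0
time_s: 17.05
tool_pos: [0.4917, -0.164, 0.1196]
tool_rot: [-179.9, 0.0, 80.0]
force: [0.9, 0.1, -0.9]
grip_width: 0.0275
grasp_force: 60.0
```

```bash
python3 -m pendant '[{"tx":0,"ty":0,"tz":0.25,"spin":0,"claw":1},{"tx":0,"ty":0,"tz":0.25,"spin":0,"claw":1},{"tx":0,"ty":0,"tz":0,"spin":0,"claw":1}]'
python3 -m pendant '[{"tx":0,"ty":0,"tz":0.04,"spin":0,"claw":1},{"tx":0,"ty":0,"tz":0,"spin":0,"claw":1}]'
```

```text
time_s: 17.42
tool_pos: [0.4914, -0.1639, 0.0942]
tool_rot: [-179.9, 0.0, 80.0]
force: [0.1, 0.5, -0.9]
grip_width: 0.0276
grasp_force: 60.0
time_s: 17.68
tool_pos: [0.4926, -0.1641, 0.0937]
tool_rot: [180.0, -0.0, 80.0]
force: [-0.1, 0.2, -1.6]
grip_width: 0.0273
grasp_force: 60.0
```

```bash
python3 -m pendant '[{"tx":0,"ty":0,"tz":0.03,"spin":0,"claw":1},{"tx":0,"ty":0,"tz":0,"spin":0,"claw":0},{"tx":0,"ty":0,"tz":0,"spin":0,"claw":0},{"tx":0,"ty":0,"tz":0,"spin":0,"claw":0},{"tx":0,"ty":0,"tz":0,"spin":0,"claw":0},{"tx":0,"ty":0,"tz":0,"spin":0,"claw":0}]'
python3 go.py .4925,-.164,.19,80 .5208,-.0895,.18,20.5
```

```text
time_s: 18.42
tool_pos: [0.4923, -0.1641, 0.0921]
tool_rot: [180.0, -0.0, 80.0]
force: [0.1, 0.6, 0.5]
grip_width: 0.0695
grasp_force: 0.0
from [ 0.4923 -0.1641  0.0921] [179.99  -0.    80.04]
[0.4925, -0.164, 0.19, 80.0] 2
   (np.float64(0.0), np.float64(0.0), np.float64(-0.98), np.float64(0.0))
   (np.float64(0.0), np.float64(0.0), np.float64(-0.98), np.float64(0.0))
[0.5208, -0.0895, 0.18, 20.5] 15
   (np.float64(0.1), np.float64(0.02), np.float64(0.01), 0.99)
   (np.float64(0.11), np.float64(0.01), np.float64(0.01), 0.99)
   (np.float64(0.11), np.float64(0.01), np.float64(0.01), 0.99)
   (np.float64(0.11), np.float64(-0.0), np.float64(0.01), 0.99)
   (np.float64(0.11), np.float64(-0.01), np.float64(0.01), 0.99)
   (np.float64(0.1), np.float64(-0.02), np.float64(0.01), 0.99)
   (np.float64(0.1), np.float64(-0.02), np.float64(0.01), 0.99)
   (np.float64(0.1), np.float64(-0.03), np.float64(0.01), 0.99)
   (np.float64(0.1), np.float64(-0.04), np.float64(0.01), 0.99)
   (np.float64(0.1), np.float64(-0.04), np.float64(0.01), 0.99)
   (np.float64(0.09), np.float64(-0.05), np.float64(0.01), 0.99)
   (np.float64(0.09), np.float64(-0.06), np.float64(0.01), 0.99)
   (np.float64(0.09), np.float64(-0.06), np.float64(0.01), 0.99)
   (np.float64(0.08), np.float64(-0.07), np.float64(0.01), 0.99)
   (np.float64(0.08), np.float64(-0.07), np.float64(0.01), 0.99)
```

```bash
python3 -m pendant '[{"tx":0,"ty":0,"tz":-0.5,"spin":0,"claw":0},{"tx":0,"ty":0,"tz":-0.9,"spin":0,"claw":0},{"tx":0,"ty":0,"tz":-0.56,"spin":0,"claw":0},{"tx":0.1,"ty":0.02,"tz":0,"spin":0.99,"claw":0},{"tx":0.11,"ty":0.01,"tz":0,"spin":0.99,"claw":0},{"tx":0.11,"ty":0.01,"tz":0,"spin":0.99,"claw":0},{"tx":0.11,"ty":0,"tz":0,"spin":0.99,"claw":0},{"tx":0.11,"ty":-0.01,"tz":0,"spin":0.99,"claw":0},{"tx":0.1,"ty":-0.02,"tz":0,"spin":0.99,"claw":0},{"tx":0.1,"ty":-0.02,"tz":0,"spin":0.99,"claw":0}]'
python3 -m pendant '[{"tx":0.1,"ty":-0.03,"tz":0,"spin":0.99,"claw":0},{"tx":0.1,"ty":-0.04,"tz":0,"spin":0.99,"claw":0},{"tx":0.1,"ty":-0.04,"tz":0,"spin":0.99,"claw":0},{"tx":0.09,"ty":-0.05,"tz":0,"spin":0.99,"claw":0},{"tx":0.09,"ty":-0.06,"tz":0,"spin":0.99,"claw":0},{"tx":0.09,"ty":-0.06,"tz":0,"spin":0.99,"claw":0},{"tx":0.08,"ty":-0.07,"tz":0,"spin":0.99,"claw":0},{"tx":0.08,"ty":-0.07,"tz":0,"spin":0.99,"claw":0},{"tx":0,"ty":0,"tz":0,"spin":0,"claw":0}]'
python3 - <<'E'
from h import *
w,i=snap('wrist','w6.png'); w,i=snap('top','t6.png')
# check driver: standing in its tube, dark blob in top view
g=cv2.cvtColor(w,cv2.COLOR_RGB2GRAY); a=cv2.cvtColor(cv2.imread('pics/top0.png'),cv2.COLOR_BGR2GRAY)
u,v=proj('top',[.491,-.1625,.119]).astype(int)
for q in (a,g):
    m=cv2.inRange(q[v-14:v+14,u-18:u+18],0,70); print(u,v,cv2.moments(m,True)['m00'],np.argwhere(m).mean(0))
E
python3 go.py .5208,-.0895,.090,20.5
```

```text
time_s: 19.68
tool_pos: [0.5057, -0.1291, 0.19]
tool_rot: [-180.0, -0.0, 52.2]
force: [-0.6, 0.1, 0.5]
grip_width: 0.0873
grasp_force: 0.0
time_s: 20.8
tool_pos: [0.5215, -0.0893, 0.19]
tool_rot: [-180.0, 0.0, 20.7]
force: [0.0, 0.7, 0.3]
grip_width: 0.0872
grasp_force: 0.0
480 256 86.0 [16.74418605 12.81395349]
480 256 524.0 [ 7.9351145  16.01908397]
from [ 0.5213 -0.0899  0.19  ] [1.800e+02 1.000e-02 2.071e+01]
[0.5208, -0.0895, 0.09, 20.5] 2
   (np.float64(-0.0), np.float64(-0.01), np.float64(1.0), np.float64(0.03))
   (np.float64(-0.0), np.float64(-0.01), np.float64(1.0), np.float64(0.03))
```

```bash
python3 -m pendant '[{"tx":0,"ty":0,"tz":0.9,"spin":0,"claw":0},{"tx":0,"ty":0,"tz":0.9,"spin":0,"claw":0},{"tx":0,"ty":-0.01,"tz":0.2,"spin":0,"claw":0},{"tx":0,"ty":0,"tz":0,"spin":0,"claw":0.7},{"tx":0,"ty":0,"tz":0,"spin":0,"claw":0.7},{"tx":0,"ty":0,"tz":0,"spin":0,"claw":0.7},{"tx":0,"ty":0,"tz":0,"spin":0,"claw":0.7},{"tx":0,"ty":0,"tz":0,"spin":0,"claw":0.7},{"tx":0,"ty":0,"tz":0,"spin":0,"claw":0.75},{"tx":0,"ty":0,"tz":0,"spin":0,"claw":0.8}]' 15
python3 -m pendant '[{"tx":0,"ty":0,"tz":0,"spin":0,"claw":0.84},{"tx":0,"ty":0,"tz":0,"spin":0,"claw":0.88},{"tx":0,"ty":0,"tz":0,"spin":0,"claw":0.92},{"tx":0,"ty":0,"tz":0,"spin":0,"claw":1}]' 15
```

```text
time_s: 22.15
tool_pos: [0.5212, -0.0892, 0.0901]
tool_rot: [-180.0, -0.0, 20.6]
force: [0.6, -0.0, 0.6]
grip_width: 0.0251
grasp_force: 0.0
time_s: 22.65
tool_pos: [0.5212, -0.0891, 0.09]
tool_rot: [-180.0, 0.0, 20.6]
force: [-0.1, 1.2, -0.3]
grip_width: 0.0099
grasp_force: 15.0
```

Carrier gripped (9.9 mm wide bar). Check the lever near the tray by triangulation, then lift gently.

```bash
python3 - <<'E'
from h import *
i=np.load('pics/w1.npy',allow_pickle=True).item()
def tri(a,b):
    (c1,d1),(c2,d2)=ray('top',*a),ray('wrist',*b,i); A=np.stack([d1,-d2],1); s=np.linalg.lstsq(A,c2-c1,rcond=None)[0]; p,q=c1+s[0]*d1,c2+s[1]*d2; return ((p+q)/2).round(3),np.linalg.norm(p-q).round(4)
print('lever tip',tri((284,282),(467,138)),'lever root',tri((287,258),(504,208)))
im=cv2.imread('pics/w1.png'); t=cv2.imread('pics/top0.png')
m=cv2.inRange(cv2.cvtColor(im,cv2.COLOR_BGR2GRAY)[120:215,450:520],0,60); print('w1 dark rows/cols',[(r+120,np.flatnonzero(m[r]).min()+450,np.flatnonzero(m[r]).max()+450) for r in range(0,95,6) if m[r].any()])
m=cv2.inRange(cv2.cvtColor(t,cv2.COLOR_BGR2GRAY)[240:300,270:305],0,60); print('top dark',[(r+240,np.flatnonzero(m[r]).min()+270,np.flatnonzero(m[r]).max()+270) for r in range(0,60,4) if m[r].any()])
E
python3 -m pendant '[{"tx":0,"ty":0,"tz":0,"spin":0,"claw":1},{"tx":0,"ty":0,"tz":0,"spin":0,"claw":1},{"tx":0,"ty":0,"tz":-0.05,"spin":0,"claw":1},{"tx":0,"ty":0,"tz":-0.1,"spin":0,"claw":1},{"tx":0,"ty":0,"tz":-0.1,"spin":0,"claw":1},{"tx":0,"ty":0,"tz":-0.05,"spin":0,"claw":1},{"tx":0,"ty":0,"tz":0,"spin":0,"claw":1}]' 60
```

```text
lever tip (array([0.425, 0.321, 0.23 ]), np.float64(0.0044)) lever root (array([0.482, 0.311, 0.211]), np.float64(0.0046))
w1 dark rows/cols [(120, np.int64(516), np.int64(519)), (132, np.int64(466), np.int64(469)), (138, np.int64(461), np.int64(478)), (144, np.int64(463), np.int64(484)), (150, np.int64(466), np.int64(487)), (156, np.int64(469), np.int64(492)), (162, np.int64(474), np.int64(495)), (168, np.int64(478), np.int64(498)), (174, np.int64(484), np.int64(500)), (180, np.int64(487), np.int64(501)), (186, np.int64(491), np.int64(503)), (192, np.int64(492), np.int64(509)), (198, np.int64(489), np.int64(513)), (204, np.int64(489), np.int64(510)), (210, np.int64(499), np.int64(507))]
top dark [(260, np.int64(286), np.int64(286)), (276, np.int64(282), np.int64(284)), (280, np.int64(282), np.int64(283))]
time_s: 23.52
tool_pos: [0.5214, -0.0892, 0.1054]
tool_rot: [180.0, -0.0, 20.6]
force: [0.6, 0.6, -2.9]
grip_width: 0.0094
grasp_force: 60.0
```

The lever may hang over the tray, so I check it more carefully with numeric masks before carrying anything there.

```bash
python3 - <<'E'
from h import *
t=cv2.imread('pics/t6.png'); s,_=snap('scene','s7.png')
def asc(im,x0,x1,y0,y1,st=1):
    h=cv2.cvtColor(im,cv2.COLOR_BGR2HSV)
    for y in range(y0,y1,st):
        r=''
        for x in range(x0,x1,st):
            H,S,V=[int(a) for a in h[y,x]]
            r+= 'G' if 65<=H<=90 and S>110 else ('g' if 40<=H<=90 and S>35 and V>90 else ('#' if V<75 else ('+' if V<110 else ('.' if V<180 else ' '))))
        print(y,r)
print('top'); asc(t,240,340,240,325,2)
for p in ([.425,.321,.23],[.482,.311,.211],[.436,.307,.03]): print(proj('scene',p), proj('top',p))
u,v=proj('scene',[.436,.307,.15]).astype(int)
print('scene',u-60); asc(s[:,:,::-1].copy(),u-60,u+60,v-60,v+40,2)
E
```

```text
top
240 . .+++..++++++++++.ggggg..................++...   
242 +  .+++++++++++++...gggg................+..       
244 #. .++++++++++++++..ggggg..............           
246 #  .++++++++++++++++gggggg....ggg...            ..
248 .  .++++++++++++++++ggggggg++g..            ...++.
250   .+++++++++++++++.gggggggg..            ..+++++++
252 ..++++.++++++++++++.ggggggg          ...++++++++++
254 +++++..++++++++++++.ggggggg       ..g+++++++++++++
256 +++++++.+++++++++++.gggg+ggg ...g+##gg++++++++++++
258 ++++++.++++++++++++. gg##+gg.ggGGg##+G++++++++++++
260 ++++++++++++++++++++.gg###gggGGGGGg##+g+++++++++++
262 ++++++++++++++++++++ggg#gggggGGGGGG+##++++++++++++
264 ++++++++++++++++++gG+g+#gggg+GGGGGGg+##+++++++++++
266 .++++++...+++++++GG+++##ggggGGGGGGG+++##++++++++++
268 .++++++....+++++GG+GG+##ggGGGGGGGGG++++##+++++++++
270 .+...+......++gG++GGG+#+GGGGGGGGGGG++++###++++++++
272 ...........++GG++GGGG##+GGGGGGGGGGG+++++##++++++++
274 ..+......+++GG++GGGGG##+GGGGGGGGGGG++++++##++++.++
276 .++.....++gG++GGGGGGg##+GGGGGGGGGGG++++++###++++++
278 .......++GG++GGGGGGGg##gGGGGGGGGGGG+++++++###++
[... 3996 characters left out ...]
...................++......................g.+++++
253 gg++.........................++......................ggg++++
255   ++.+++.....................++.......................ggg+++
257 gg++++...++++++.............+++...........................+#
259 gg+++..........+............++gggggggg.g.................. +
261 g++++.......................++GGGGGGGGGGGGGGGGg.............
263 g++++.+.........+...........++GGGGGGGGGGGGGGGGg.............
265 g++++........+..+...........+gGGGGGGGGGGGGGGGGg.............
267 .++++..........++..........++gGGGGGGGGGGGGGGGGg.............
269 .++++...........+..........++gGGGGGGGGGGGGGG+Gg.............
271 .++++...........+..........++GGGGGGGGGGGGGGG#Gg.............
```

```bash
python3 - <<'E'
from h import *
s=cv2.imread('pics/s7.png'); g=cv2.cvtColor(s,cv2.COLOR_BGR2GRAY); i=np.load('pics/w1.npy',allow_pickle=True).item()
for n,a,inf in (('top',(283,283),None),('wrist',(470,140),i),('top',(285,270),None),('wrist',(486,174),i),('top',(288,259),None),('wrist',(500,200),i)):
    print(n,a)
    for z in np.arange(.1,.32,.03):
        p=onz(n,*a,z,inf); q=proj('scene',p); u,v=q.round().astype(int); print('  ',p.round(3),(u,v),g[v-2:v+3,u-2:u+3].min(),s[v,u])
print(g[185:235:2,270:345:3])
E
```

```text
top (283, 283)
   [0.429 0.329 0.1  ] (np.int64(290), np.int64(248)) 111 [ 82 121 123]
   [0.428 0.327 0.13 ] (np.int64(290), np.int64(239)) 116 [ 86 126 129]
   [0.427 0.325 0.16 ] (np.int64(290), np.int64(229)) 101 [ 87 129 131]
   [0.425 0.324 0.19 ] (np.int64(290), np.int64(220)) 77 [69 78 81]
   [0.424 0.322 0.22 ] (np.int64(289), np.int64(210)) 108 [ 90 131 134]
   [0.423 0.321 0.25 ] (np.int64(289), np.int64(200)) 122 [ 90 131 133]
   [0.422 0.319 0.28 ] (np.int64(289), np.int64(190)) 124 [ 88 131 134]
   [0.421 0.317 0.31 ] (np.int64(289), np.int64(179)) 125 [ 90 131 134]
wrist (470, 140)
   [0.469 0.358 0.1  ] (np.int64(292), np.int64(239)) 108 [ 80 120 121]
   [0.459 0.35  0.13 ] (np.int64(291), np.int64(232)) 116 [ 87 126 128]
   [0.449 0.342 0.16 ] (np.int64(291), np.int64(224)) 83 [63 88 90]
   [0.439 0.334 0.19 ] (np.int64(290), np.int64(217)) 77 [74 77 82]
   [0.429 0.326 0.22 ] (np.int64(290), np.int64(209)) 120 [ 87 127 131]
   [0.419 0.318 0.25 ] (np.int64(289), np.int64(201)) 122 [ 89 130 133]
   [0.409 0.31  0.28 ] (np.int64(288), np.int64(192)) 125 [ 89 130 133]

[... 4338 characters left out ...]
82  81  74 132 135 152 150 232 242 245
  243 190 124  78  67  80  76]
 [ 89  89  92  88  88  85  86  84  82  81  76 126 129 153 136 194 212 230
  235 243 245 245 191 138  89]
 [ 91  90  89  88  87  88  87  83  82  85  80 121 128 123 121 145 158 175
  198 216 226 231 242 245 246]
 [ 91  89  89  95  89 112 112 108  96 112  99 112 121 120 137 136 133 139
  146 156 172 194 210 222 236]
 [ 97  98  94 126 128 130 130 123 117 109  97 108 114 123 132 137 135 139
  142 145 145 138 158 172 195]
 [124 123 124 128 129 128 127 124 114 109 103 121 106 131 142 143 141 147
  145 142 147  62  89 129 142]
 [123 122 125 126 130 129 129 120 113 106 107 149 149 150 150 149 147 140
  142 138 137 113  67  64  76]]
```

Scene pixels at the lever are masked by the robot's own arm. I'll lift and carry to a point short of the tray, then look at the lever with the wrist camera from two places.

```bash
cat > go2.py <<'E'
# ramped straight move: python3 go2.py x,y,z,yaw N [x0,y0,z0,yaw0]
import sys; from h import *
o=env.get_obs(); a=np.append(o['tool_pos'],o['tool_rot'][2]); 
if len(sys.argv)>3: a=np.array([float(q) for q in sys.argv[3].split(',')])
b=np.array([float(q) for q in sys.argv[1].split(',')]); N=int(sys.argv[2]); r=4
w=np.minimum(np.minimum(np.arange(N)+.5,N-np.arange(N)-.5),r); w/=w.sum()
d=b-a; d[3]=(d[3]+180)%360-180; y=a[3]; print('from',a.round(4)); e=[0,0,0,0.]
for k in w:
    c,s=np.cos(np.radians(y)),np.sin(np.radians(y)); v=d*k/.05; sp=-d[3]*k/4; t=np.array([v[0]*c+v[1]*s,v[0]*s-v[1]*c,-v[2],sp])+e
    q=np.round(t,2); e=t-q; y-=q[3]*4; print('{"tx":%g,"ty":%g,"tz":%g,"spin":%g,"claw":1}'%tuple(q+0.),end=',')
print()
E
python3 go2.py .521,-.089,.308,45 13; python3 go2.py .41,.16,.308,100 17 .521,-.089,.308,45
```

```text
from [ 0.5213 -0.0892  0.1052 20.6444]
{"tx":0,"ty":0,"tz":-0.06,"spin":-0.08,"claw":1},{"tx":0,"ty":0,"tz":-0.17,"spin":-0.26,"claw":1},{"tx":0,"ty":0,"tz":-0.28,"spin":-0.42,"claw":1},{"tx":0,"ty":0,"tz":-0.39,"spin":-0.59,"claw":1},{"tx":0,"ty":0,"tz":-0.45,"spin":-0.68,"claw":1},{"tx":0,"ty":0,"tz":-0.45,"spin":-0.68,"claw":1},{"tx":0,"ty":0,"tz":-0.45,"spin":-0.67,"claw":1},{"tx":0,"ty":0,"tz":-0.45,"spin":-0.68,"claw":1},{"tx":0,"ty":0,"tz":-0.46,"spin":-0.68,"claw":1},{"tx":0,"ty":0,"tz":-0.39,"spin":-0.59,"claw":1},{"tx":0,"ty":-0.01,"tz":-0.28,"spin":-0.42,"claw":1},{"tx":0,"ty":0,"tz":-0.17,"spin":-0.25,"claw":1},{"tx":0,"ty":0,"tz":-0.06,"spin":-0.09,"claw":1},
from [ 0.521 -0.089  0.308 45.   ]
{"tx":0.02,"ty":-0.05,"tz":0,"spin":-0.13,"claw":1},{"tx":0.06,"ty":-0.15,"tz":0,"spin":-0.4,"claw":1},{"tx":0.1,"ty":-0.24,"tz":0,"spin":-0.66,"claw":1},{"tx":0.16,"ty":-0.33,"tz":0,"spin":-0.93,"claw":1},{"tx":0.2,"ty":-0.36,"tz":0,"spin":-1.05,"claw":1},{"tx":0.24,"ty":-0.35,"tz":0,"spin":-1.06,"claw":1},{"tx":0.25,"ty":-0.33,"tz":0,"spin":-1.06,"claw":1},{"tx":0.29,"ty":-0.31,"tz":0,"spin":-1.06,"claw":1},{"tx":0.3,"ty":-0.29,"tz":0,"spin":-1.05,"claw":1},{"tx":0.32,"ty":-0.27,"tz":0,"spin":-1.06,"claw":1},{"tx":0.35,"ty":-0.24,"tz":0,"spin":-1.06,"claw":1},{"tx":0.36,"ty":-0.22,"tz":0,"spin":-1.06,"claw":1},{"tx":0.37,"ty":-0.18,"tz":0,"spin":-1.05,"claw":1},{"tx":0.34,"ty":-0.15,"tz":0,"spin":-0.93,"claw":1},{"tx":0.25,"ty":-0.08,"tz":0,"spin":-0.66,"claw":1},{"tx":0.15,"ty":-0.04,"tz":0,"spin":-0.4,"claw":1},{"tx":0.05,"ty":-0.02,"tz":0,"spin":-0.13,"claw":1},
```

```bash
python3 -m pendant '[{"tx":0,"ty":0,"tz":-0.06,"spin":0,"claw":1},{"tx":0,"ty":0,"tz":-0.17,"spin":0,"claw":1},{"tx":0,"ty":0,"tz":-0.28,"spin":0,"claw":1},{"tx":0,"ty":0,"tz":-0.39,"spin":0,"claw":1},{"tx":0,"ty":0,"tz":-0.45,"spin":0,"claw":1},{"tx":0,"ty":0,"tz":-0.45,"spin":0,"claw":1},{"tx":0,"ty":0,"tz":-0.45,"spin":0,"claw":1},{"tx":0,"ty":0,"tz":-0.45,"spin":-0.3,"claw":1},{"tx":0,"ty":0,"tz":-0.46,"spin":-0.6,"claw":1},{"tx":0,"ty":0,"tz":-0.39,"spin":-0.6,"claw":1}]'
python3 -m pendant '[{"tx":0,"ty":0,"tz":-0.28,"spin":-0.6,"claw":1},{"tx":0,"ty":0,"tz":-0.17,"spin":-0.4,"claw":1},{"tx":0,"ty":0,"tz":-0.06,"spin":-0.2,"claw":1}]'
python3 go2.py .41,.15,.308,88 18
```

```text
time_s: 24.82
tool_pos: [0.5214, -0.0895, 0.2846]
tool_rot: [180.0, -0.1, 26.7]
force: [0.2, -0.2, -2.7]
grip_width: 0.0093
grasp_force: 60.0
time_s: 25.2
tool_pos: [0.5213, -0.0894, 0.3088]
tool_rot: [180.0, -0.1, 31.5]
force: [0.0, -0.3, -3.5]
grip_width: 0.0094
grasp_force: 60.0
from [ 0.5213 -0.0894  0.3088 31.4611]
{"tx":0.01,"ty":-0.05,"tz":0,"spin":-0.13,"claw":1},{"tx":0.01,"ty":-0.14,"tz":0,"spin":-0.37,"claw":1},{"tx":0.04,"ty":-0.23,"tz":0,"spin":-0.64,"claw":1},{"tx":0.06,"ty":-0.32,"tz":0,"spin":-0.88,"claw":1},{"tx":0.1,"ty":-0.37,"tz":0,"spin":-1.01,"claw":1},{"tx":0.12,"ty":-0.36,"tz":0,"spin":-1.01,"claw":1},{"tx":0.14,"ty":-0.34,"tz":0.01,"spin":-1.01,"claw":1},{"tx":0.17,"ty":-0.34,"tz":0,"spin":-1.01,"claw":1},{"tx":0.19,"ty":-0.33,"tz":0,"spin":-1.01,"claw":1},{"tx":0.22,"ty":-0.3,"tz":0,"spin":-1.01,"claw":1},{"tx":0.24,"ty":-0.3,"tz":0,"spin":-1.01,"claw":1},{"tx":0.25,"ty":-0.27,"tz":0,"spin":-1.01,"claw":1},{"tx":0.28,"ty":-0.26,"tz":0,"spin":-1.01,"claw":1},{"tx":0.29,"ty":-0.24,"tz":0,"spin":-1.01,"claw":1},{"tx":0.27,"ty":-0.19,"tz":0.01,"spin":-0.88,"claw":1},{"tx":0.2,"ty":-0.12,"tz":0,"spin":-0.63,"claw":1},{"tx":0.13,"ty":-0.07,"tz":0,"spin":-0.38,"claw":1},{"tx":0.04,"ty":-0.02,"tz":0,"spin":-0.12,"claw":1},
```

```bash
python3 go2.py .445,0.0,.308,58 12; python3 go2.py .41,.15,.308,88 13 .445,0.0,.308,58
```

```text
from [ 0.5213 -0.0894  0.3088 31.4611]
{"tx":-0.01,"ty":-0.04,"tz":0,"spin":-0.1,"claw":1},{"tx":-0.01,"ty":-0.11,"tz":0,"spin":-0.31,"claw":1},{"tx":-0.03,"ty":-0.18,"tz":0,"spin":-0.52,"claw":1},{"tx":-0.02,"ty":-0.25,"tz":0,"spin":-0.73,"claw":1},{"tx":-0.01,"ty":-0.3,"tz":0.01,"spin":-0.83,"claw":1},{"tx":0,"ty":-0.29,"tz":0,"spin":-0.83,"claw":1},{"tx":0.02,"ty":-0.29,"tz":0,"spin":-0.83,"claw":1},{"tx":0.04,"ty":-0.29,"tz":0,"spin":-0.83,"claw":1},{"tx":0.05,"ty":-0.26,"tz":0,"spin":-0.72,"claw":1},{"tx":0.05,"ty":-0.18,"tz":0.01,"spin":-0.52,"claw":1},{"tx":0.03,"ty":-0.1,"tz":0,"spin":-0.31,"claw":1},{"tx":0.01,"ty":-0.04,"tz":0,"spin":-0.1,"claw":1},
from [ 0.445  0.     0.308 58.   ]
{"tx":0.03,"ty":-0.03,"tz":0,"spin":-0.1,"claw":1},{"tx":0.09,"ty":-0.09,"tz":0,"spin":-0.32,"claw":1},{"tx":0.16,"ty":-0.15,"tz":0,"spin":-0.52,"claw":1},{"tx":0.22,"ty":-0.2,"tz":0,"spin":-0.73,"claw":1},{"tx":0.27,"ty":-0.21,"tz":0,"spin":-0.83,"claw":1},{"tx":0.28,"ty":-0.2,"tz":0,"spin":-0.83,"claw":1},{"tx":0.29,"ty":-0.18,"tz":0,"spin":-0.84,"claw":1},{"tx":0.3,"ty":-0.16,"tz":0,"spin":-0.83,"claw":1},{"tx":0.31,"ty":-0.14,"tz":0,"spin":-0.83,"claw":1},{"tx":0.28,"ty":-0.12,"tz":0,"spin":-0.73,"claw":1},{"tx":0.2,"ty":-0.07,"tz":0,"spin":-0.52,"claw":1},{"tx":0.12,"ty":-0.03,"tz":0,"spin":-0.32,"claw":1},{"tx":0.05,"ty":-0.01,"tz":0,"spin":-0.1,"claw":1},
```

```bash
python3 -m pendant '[{"tx":-0.01,"ty":-0.04,"tz":0,"spin":-0.1,"claw":1},{"tx":-0.01,"ty":-0.11,"tz":0,"spin":-0.3,"claw":1},{"tx":-0.03,"ty":-0.18,"tz":0,"spin":-0.5,"claw":1},{"tx":-0.02,"ty":-0.25,"tz":0,"spin":-0.73,"claw":1},{"tx":-0.01,"ty":-0.3,"tz":0,"spin":-0.83,"claw":1},{"tx":0,"ty":-0.29,"tz":0,"spin":-0.83,"claw":1},{"tx":0.02,"ty":-0.29,"tz":0,"spin":-0.83,"claw":1},{"tx":0.04,"ty":-0.29,"tz":0,"spin":-0.83,"claw":1},{"tx":0.05,"ty":-0.26,"tz":0,"spin":-0.72,"claw":1},{"tx":0.05,"ty":-0.22,"tz":0,"spin":-0.6,"claw":1}]'
python3 -m pendant '[{"tx":0.09,"ty":-0.2,"tz":0,"spin":-0.5,"claw":1},{"tx":0.16,"ty":-0.18,"tz":0,"spin":-0.5,"claw":1},{"tx":0.22,"ty":-0.2,"tz":0,"spin":-0.73,"claw":1},{"tx":0.27,"ty":-0.21,"tz":0,"spin":-0.83,"claw":1},{"tx":0.28,"ty":-0.2,"tz":0,"spin":-0.83,"claw":1},{"tx":0.27,"ty":-0.17,"tz":0,"spin":-0.83,"claw":1},{"tx":0.22,"ty":-0.12,"tz":0,"spin":-0.73,"claw":1},{"tx":0.15,"ty":-0.07,"tz":0,"spin":-0.52,"claw":1},{"tx":0.08,"ty":-0.03,"tz":0,"spin":-0.32,"claw":1},{"tx":0.03,"ty":0,"tz":0,"spin":-0.1,"claw":1}]'
python3 - <<'E'
from h import *
w,i=snap('wrist','w8.png'); np.save('pics/w8.npy',i); print(env.get_obs()['tool_pos'],env.get_obs()['tool_rot'][2])
h=cv2.cvtColor(w,cv2.COLOR_RGB2HSV); im=h
for p in ([.425,.321,.23],[.482,.311,.211],[.436,.307,.03]): print(proj('wrist',p,i))
u,v=proj('wrist',[.45,.315,.2],i).astype(int)
for y in range(max(v-70,0),v+90,4):
    r=''
    for x in range(max(0,u-110),min(u+110,640),3):
        H,S,V=[int(a) for a in h[y,x]]
        r+= 'G' if 65<=H<=90 and S>110 else ('g' if 40<=H<=90 and S>35 and V>90 else ('#' if V<75 else ('+' if V<110 else ('.' if V<180 else ' '))))
    print(y,max(0,u-110),r)
E
```

```text
time_s: 26.45
tool_pos: [0.4476, -0.0031, 0.3081]
tool_rot: [180.0, -0.0, 56.7]
force: [-0.6, -0.3, -2.0]
grip_width: 0.0093
grasp_force: 60.0
time_s: 27.7
tool_pos: [0.4206, 0.1067, 0.3081]
tool_rot: [180.0, 0.0, 80.1]
force: [0.4, 0.1, -2.3]
grip_width: 0.0092
grasp_force: 60.0
[0.42061953 0.10669489 0.30808471] 80.09277463000168
[267.0636458  -60.28067902]
[356.216902   -47.75952569]
[301.54482526  36.02629269]
0 198 ++##############GGGGGGGGGGGGGGGGGGGGGGGGGGGGGG+++ggggg+....     .+++++++++
4 198 +#############GGGGGGGGGGGGGGGGGGGGGGGGGGGGGGGGGGGG++++++...      +++++++++
8 198 #############GGGGGGGGGGGGGGGGGGGGGGGGGGGGGGGGGGGGGG++++++...     .++.+++++
12 198 #####+++#++#GGGGGGGGGGGGGGGGGGGGGGGGGGGGGGGGGGGGGGGGG+++++..      .+....++
16 198 ##++++++++#GGGGGGGGGGGGGGGGGGGGGGGGGGGGGGGGGGGGG#GGGGG++++...     .+......
20 198 #++#+###+GGGGGGGGGGGGGGGGGGGGGGGGGGGGGGGGGGGGGGGGG##GGGG+++...     .....+.
24 198 ++######GGGGGGGGGGGGGGGGGGGGGGGGGGGGGGGGGGGGGGGGGG###G#GG+++...     ..+..+
28 198 ++#####GGGGGGGGGGGGGGGGGGGGGGGGGGGGGGGGGGGGGGGGGGGGG#GGGGGG+...      ...+.
32 198 +######GGGGGGGGGGGGGGGGGGGGGGGGGGGGGGGGGGGGGGGGGGGGGGGGGGGGGg...     ...++
36 198 ++#####GGGGGGGGGGGGGGGGGGGGGGGGGGGGGGGGGGGGGGGGGGGGGGGGGGGGGG+...     .+++
40 198 +#######GGGGGGGGGGGGGGGGGGGGGGGGGGGGGGGGGGGGGGGGGGGGGGGGGGGGGG...      +++
44 198 ++########GGGGGGGGGGGGGGGGGGGGGGGGGGGGGGGGGGGGGGGGGGGGGGGGGGGG+...     .++
48 198 +##########GGGGGGGGGGGGGGGGGGGGGGGGGGGGGGGGGGGGGGGGGGGGGGGGGG#G+...     .+
```

```bash
python3 go2.py .395,.195,.34,108 10
```

```text
from [ 0.4206  0.1067  0.3081 80.0928]
{"tx":0.03,"ty":-0.02,"tz":-0.01,"spin":-0.15,"claw":1},{"tx":0.11,"ty":-0.05,"tz":-0.04,"spin":-0.43,"claw":1},{"tx":0.17,"ty":-0.07,"tz":-0.07,"spin":-0.73,"claw":1},{"tx":0.25,"ty":-0.1,"tz":-0.09,"spin":-1.02,"claw":1},{"tx":0.3,"ty":-0.09,"tz":-0.11,"spin":-1.16,"claw":1},{"tx":0.3,"ty":-0.06,"tz":-0.11,"spin":-1.16,"claw":1},{"tx":0.26,"ty":-0.04,"tz":-0.09,"spin":-1.02,"claw":1},{"tx":0.19,"ty":-0.01,"tz":-0.07,"spin":-0.73,"claw":1},{"tx":0.12,"ty":0,"tz":-0.04,"spin":-0.43,"claw":1},{"tx":0.04,"ty":0,"tz":-0.01,"spin":-0.15,"claw":1},
```

```bash
python3 -m pendant '[{"tx":0.03,"ty":-0.02,"tz":-0.01,"spin":-0.15,"claw":1},{"tx":0.11,"ty":-0.05,"tz":-0.04,"spin":-0.43,"claw":1},{"tx":0.17,"ty":-0.07,"tz":-0.07,"spin":-0.73,"claw":1},{"tx":0.25,"ty":-0.1,"tz":-0.09,"spin":-1,"claw":1},{"tx":0.3,"ty":-0.09,"tz":-0.11,"spin":-1,"claw":1},{"tx":0.3,"ty":-0.06,"tz":-0.11,"spin":-1,"claw":1},{"tx":0.26,"ty":-0.04,"tz":-0.09,"spin":-1,"claw":1},{"tx":0.19,"ty":-0.01,"tz":-0.07,"spin":-0.73,"claw":1},{"tx":0.12,"ty":0,"tz":-0.04,"spin":-0.43,"claw":1},{"tx":0.04,"ty":0,"tz":-0.01,"spin":-0.15,"claw":1}]'
python3 - <<'E'
from h import *
w,i=snap('wrist','w9.png'); np.save('pics/w9.npy',i); print(env.get_obs()['tool_pos'],env.get_obs()['tool_rot'][2])
for p in ([.425,.321,.23],[.482,.311,.211],[.436,.307,.03]): print(proj('wrist',p,i))
h=cv2.cvtColor(w,cv2.COLOR_RGB2HSV)
u,v=proj('wrist',[.45,.315,.2],i).astype(int)
for y in range(max(v-80,0),v+80,4):
    r=''
    for x in range(max(0,u-100),min(u+130,640),3):
        H,S,V=[int(a) for a in h[y,x]]
        r+= 'G' if 65<=H<=90 and S>110 else ('g' if 40<=H<=90 and S>35 and V>90 else ('#' if V<75 else ('+' if V<110 else ('.' if V<180 else ' '))))
    print(y,max(0,u-100),r)
E
```

```text
time_s: 29.0
tool_pos: [0.3956, 0.1957, 0.3401]
tool_rot: [180.0, 0.0, 106.6]
force: [0.5, -0.4, -2.1]
grip_width: 0.0092
grasp_force: 60.0
[0.39555891 0.19569817 0.34007895] 106.62260950733676
[411.71556552  92.6166063 ]
[469.41186866 134.3303638 ]
[376.76326391 127.20380572]
35 329 ##################+.+++++########+++++++++++#..+++#####.      ...+.......++. 
39 329 #######+##########++++..++#######++++++++++#  .########+      .....++.....+. 
43 329 ######+###########++++++++#######++++++++++...#########+.     +.......+...++.
47 329 ##################+++++..+#######++++++++++...###########+++#+++#+........+..
51 329 ########################++###+###++++++#+++...##############+++++++#+........
55 329 ###################GGGGG+########+++++++++++ . #######++##    ++++++++++. ...
59 329 ##############GGGGGGGGGGGG###+###+++++++++++.   .##.  +#+. ... .++.+++..++.  
63 329 ##########GGGGGGGGGGGGGGGG###+###+++++++++++++     . ++.# ++...  +.+++....++.
67 329 ######GGGGGGGGGGGGGGGGGGGGG######++++++++++++++....++++ # .++..  +.+........+
71 329 ##GGGGGGGGGGGGGGGGGGGGGGGGG#####++++++++++++++++++
[... 1900 characters left out ...]
#+#######+++
163 329 ++GGGGGGGGGGGGGGGGGGGGGGGGGGGGGGGGGGGG++..     ........+++++++##############g
167 329 +++GGGGGGGGGGGGGGGGGGGGGGGGGGGGGGGGGGG.+..     ........++++##################
171 329 ....................GGGGGGGGGGGGG#GGGG.+.      +.......++####################
175 329 ....................GGGGGGGGGGGGGGGGG..+.     .......++######################
179 329 ....................GGGGGGGGGGGGGGGg...+.     ...+...########################
183 329 ....................#GGGGGGGGGGg..+.+....      ...+.#########################
187 329 ..............###...#GGGGGGg.............     ....+##########################
191 329 ..............+#+...GGGG++...........++...    ...+###########################
```

Lever confirmed in a third view at about z 0.23, ending over the tray. The gripper body has to pass above it and the bar below it. Refine its height, then plan the descent on the robot side and a slide in.

```bash
python3 - <<'E'
from h import *
i9=np.load('pics/w9.npy',allow_pickle=True).item(); i1=np.load('pics/w1.npy',allow_pickle=True).item()
def tri(obs):
    A=np.zeros((3,3));b=np.zeros(3)
    for n,u,v,i in obs:
        c,d=ray(n,u,v,i); d/=np.linalg.norm(d); P=np.eye(3)-np.outer(d,d); A+=P;b+=P@c
    p=np.linalg.solve(A,b); return p.round(4),[(proj(n,p,i)-[u,v]).round(1).tolist() for n,u,v,i in obs]
T=None
print('tip',tri([('wrist',412,89,i9),('wrist',468,135,i1),('top',283,284,T)]))
print('tip w',tri([('wrist',412,89,i9),('wrist',468,135,i1)]))
print('root',tri([('wrist',463,131,i9),('wrist',500,202,i1),('top',288,259,T)]))
# mid edge nearest -y (lower-left edge)
print('edge',tri([('wrist',418,103,i9),('wrist',474,162,i1)]))
E
python3 go2.py .392,.232,.195,90 14;python3 go2.py .425,.291,.195,90 10 .392,.232,.195,90
```

```text
tip (array([0.4215, 0.3217, 0.2388]), [[-1.7, -0.8], [0.9, 2.2], [-0.3, -0.0]])
tip w (array([0.4253, 0.3257, 0.2238]), [[-0.1, -1.2], [-0.3, 1.3]])
root (array([0.4792, 0.3118, 0.2058]), [[1.1, 1.2], [-0.4, -1.1], [-0.1, 0.2]])
edge (array([0.4249, 0.3087, 0.2599]), [[-0.2, 1.8], [0.9, -1.9]])
from [  0.3956   0.1957   0.3401 106.6226]
{"tx":0.01,"ty":0,"tz":0.04,"spin":0.05,"claw":1},{"tx":0.03,"ty":0.01,"tz":0.11,"spin":0.16,"claw":1},{"tx":0.04,"ty":0,"tz":0.18,"spin":0.26,"claw":1},{"tx":0.06,"ty":0.02,"tz":0.25,"spin":0.36,"claw":1},{"tx":0.08,"ty":0,"tz":0.29,"spin":0.42,"claw":1},{"tx":0.07,"ty":0.01,"tz":0.29,"spin":0.41,"claw":1},{"tx":0.07,"ty":0.01,"tz":0.29,"spin":0.42,"claw":1},{"tx":0.07,"ty":0,"tz":0.29,"spin":0.41,"claw":1},{"tx":0.08,"ty":0,"tz":0.29,"spin":0.42,"claw":1},{"tx":0.07,"ty":0,"tz":0.29,"spin":0.41,"claw":1},{"tx":0.06,"ty":0,"tz":0.26,"spin":0.37,"claw":1},{"tx":0.05,"ty":0,"tz":0.18,"spin":0.26,"claw":1},{"tx":0.03,"ty":-0.01,"tz":0.11,"spin":0.15,"claw":1},{"tx":0.01,"ty":0,"tz":0.03,"spin":0.06,"claw":1},
from [ 0.392  0.232  0.195 90.   ]
{"tx":0.02,"ty":0.01,"tz":0,"spin":0,"claw":1},{"tx":0.08,"ty":0.04,"tz":0,"spin":0,"claw":1},{"tx":0.12,"ty":0.07,"tz":0,"spin":0,"claw":1},{"tx":0.17,"ty":0.1,"tz":0,"spin":0,"claw":1},{"tx":0.2,"ty":0.11,"tz":0,"spin":0,"claw":1},{"tx":0.2,"ty":0.11,"tz":0,"spin":0,"claw":1},{"tx":0.17,"ty":0.1,"tz":0,"spin":0,"claw":1},{"tx":0.12,"ty":0.06,"tz":0,"spin":0,"claw":1},{"tx":0.08,"ty":0.05,"tz":0,"spin":0,"claw":1},{"tx":0.02,"ty":0.01,"tz":0,"spin":0,"claw":1},
```

```bash
python3 -m pendant '[{"tx":0.01,"ty":0,"tz":0.04,"spin":0.05,"claw":1},{"tx":0.03,"ty":0,"tz":0.11,"spin":0.16,"claw":1},{"tx":0.04,"ty":0,"tz":0.18,"spin":0.26,"claw":1},{"tx":0.06,"ty":0.02,"tz":0.25,"spin":0.36,"claw":1},{"tx":0.08,"ty":0,"tz":0.29,"spin":0.42,"claw":1},{"tx":0.07,"ty":0.01,"tz":0.29,"spin":0.41,"claw":1},{"tx":0.07,"ty":0.01,"tz":0.29,"spin":0.42,"claw":1},{"tx":0.07,"ty":0,"tz":0.29,"spin":0.41,"claw":1},{"tx":0.08,"ty":0,"tz":0.29,"spin":0.42,"claw":1},{"tx":0.07,"ty":0,"tz":0.27,"spin":0.41,"claw":1}]'
python3 -m pendant '[{"tx":0.06,"ty":0,"tz":0.23,"spin":0.37,"claw":1},{"tx":0.05,"ty":0,"tz":0.16,"spin":0.26,"claw":1},{"tx":0.03,"ty":0,"tz":0.1,"spin":0.15,"claw":1},{"tx":0.01,"ty":0,"tz":0.03,"spin":0.06,"claw":1},{"tx":0,"ty":0,"tz":0,"spin":0,"claw":1}]'
python3 go2.py .425,.291,.199,90 10
```

```text
time_s: 30.3
tool_pos: [0.3922, 0.2246, 0.2241]
tool_rot: [180.0, -0.0, 93.2]
force: [-0.6, -1.1, -3.4]
grip_width: 0.0093
grasp_force: 60.0
time_s: 30.92
tool_pos: [0.3922, 0.2319, 0.1993]
tool_rot: [180.0, -0.0, 89.9]
force: [0.3, -0.1, -2.8]
grip_width: 0.0093
grasp_force: 60.0
from [ 0.3922  0.2319  0.1993 89.9142]
{"tx":0.02,"ty":0.01,"tz":0,"spin":0,"claw":1},{"tx":0.08,"ty":0.04,"tz":0,"spin":0,"claw":1},{"tx":0.12,"ty":0.07,"tz":0,"spin":0,"claw":1},{"tx":0.17,"ty":0.1,"tz":0,"spin":-0.01,"claw":1},{"tx":0.2,"ty":0.11,"tz":0,"spin":0,"claw":1},{"tx":0.2,"ty":0.11,"tz":0,"spin":0,"claw":1},{"tx":0.17,"ty":0.09,"tz":0,"spin":-0.01,"claw":1},{"tx":0.12,"ty":0.07,"tz":0.01,"spin":0,"claw":1},{"tx":0.08,"ty":0.04,"tz":0,"spin":0,"claw":1},{"tx":0.02,"ty":0.02,"tz":0,"spin":0,"claw":1},
```

```bash
python3 -m pendant '[{"tx":0.03,"ty":0.02,"tz":0,"spin":0,"claw":1},{"tx":0.08,"ty":0.05,"tz":0,"spin":0,"claw":1},{"tx":0.11,"ty":0.06,"tz":0,"spin":0,"claw":1},{"tx":0.11,"ty":0.06,"tz":0,"spin":0,"claw":1},{"tx":0.11,"ty":0.06,"tz":0,"spin":0,"claw":1},{"tx":0.11,"ty":0.06,"tz":0,"spin":0,"claw":1},{"tx":0.08,"ty":0.04,"tz":0,"spin":0,"claw":1},{"tx":0.04,"ty":0.02,"tz":0,"spin":0,"claw":1}]'
python3 -m pendant '[{"tx":0.03,"ty":0.02,"tz":0,"spin":0,"claw":1},{"tx":0.08,"ty":0.05,"tz":0,"spin":0,"claw":1},{"tx":0.1,"ty":0.06,"tz":0,"spin":0,"claw":1},{"tx":0.1,"ty":0.06,"tz":0,"spin":0,"claw":1}]'
```

```text
time_s: 31.92
tool_pos: [0.4106, 0.2656, 0.199]
tool_rot: [-180.0, 0.0, 89.9]
force: [-0.8, -0.7, -3.1]
grip_width: 0.0093
grasp_force: 60.0
time_s: 32.42
tool_pos: [0.4203, 0.2812, 0.1991]
tool_rot: [180.0, -0.0, 89.9]
force: [0.4, 0.1, -3.5]
grip_width: 0.0092
grasp_force: 60.0
```

```bash
python3 -m pendant '[{"tx":0.08,"ty":0.05,"tz":0,"spin":0,"claw":1},{"tx":0.06,"ty":0.04,"tz":0,"spin":0,"claw":1},{"tx":0.04,"ty":0.03,"tz":0,"spin":0,"claw":1},{"tx":0.02,"ty":0.01,"tz":0,"spin":0,"claw":1},{"tx":0,"ty":0,"tz":0,"spin":0,"claw":1}]'
python3 -m pendant '[{"tx":0,"ty":0,"tz":0.03,"spin":0,"claw":1},{"tx":0,"ty":0,"tz":0.05,"spin":0,"claw":1},{"tx":0,"ty":0,"tz":0.03,"spin":0,"claw":1},{"tx":0,"ty":0,"tz":0,"spin":0,"claw":1}]'
```

```text
time_s: 33.05
tool_pos: [0.4266, 0.2907, 0.1991]
tool_rot: [-180.0, 0.0, 89.9]
force: [-0.0, 0.7, -4.0]
grip_width: 0.0094
grasp_force: 60.0
time_s: 33.55
tool_pos: [0.4265, 0.2907, 0.1934]
tool_rot: [-180.0, 0.0, 89.9]
force: [-0.3, -1.0, -1.8]
grip_width: 0.0094
grasp_force: 60.0
```

```bash
python3 -m pendant '[{"tx":0.02,"ty":0.02,"tz":0.03,"spin":0,"claw":1},{"tx":0.03,"ty":0.02,"tz":0.03,"spin":0,"claw":1},{"tx":0.02,"ty":0.02,"tz":0.02,"spin":0,"claw":1},{"tx":0,"ty":0,"tz":0,"spin":0,"claw":1},{"tx":0,"ty":0,"tz":0,"spin":0,"claw":1}]'
python3 - <<'E'
from h import *
F=[]
for k in range(6):
    w,i=snap('wrist','w11.png'); o=env.get_obs(); F.append(np.r_[o['force'],o['wrist_torque']])
print(np.mean(F,0).round(2),o['tool_pos'].round(4),o['tool_rot'].round(2),np.abs(o['joint_velocities']).max().round(2))
p=o['tool_pos']; print('ball proj',proj('wrist',p-[0,0,.078-.0195],i),'plate',proj('wrist',p+[0,.05,-.068],i))
# ball in scene / top: look for the ball through the wrist view
t,_=snap('top','t11.png'); d,_=snap('scene','s11.png')
q=cv2.cvtColor(t,cv2.COLOR_RGB2GRAY); u,v=proj('top',[.491,-.1625,.119]).astype(int)
m=cv2.inRange(q[v-14:v+14,u-18:u+18],0,90); a=cv2.cvtColor(cv2.imread('pics/top0.png'),cv2.COLOR_BGR2GRAY); m0=cv2.inRange(a[v-14:v+14,u-18:u+18],0,90)
print('driver top blob now/start',np.argwhere(m).mean(0),m.sum()/255,np.argwhere(m0).mean(0),m0.sum()/255)
for pt in (p-[0,0,.058],p-[0,0,.078]): print('scene',proj('scene',pt))
u,v=proj('scene',p-[0,0,.058]).astype(int); g=cv2.cvtColor(d,cv2.COLOR_RGB2GRAY); 
print(g[v-26:v+14:2,u-40:u+40:3])
E
```

```text
time_s: 34.17
tool_pos: [0.4296, 0.2942, 0.1896]
tool_rot: [180.0, 0.0, 89.9]
force: [0.2, 0.5, -3.3]
grip_width: 0.0093
grasp_force: 60.0
[-0.27 -0.22 -3.38 -0.08  0.05 -0.01] [0.4296 0.2942 0.1896] [ 1.7999e+02 -1.0000e-02  8.9920e+01] 0.07
ball proj [318.48283999 273.67542138] plate [318.37643581 185.85536582]
driver top blob now/start [13.52941176 17.35746606] 221.0 [16.01639344 15.35519126] 183.0
scene [299.34003249 241.97498459]
scene [299.47450298 248.39561079]
[[114 115 118 117 120 121 123 122 120 120  85 101  98  71  50  47 133 162
  193 136 142 144  93  57  62  60  89]
 [113 116 120 119 121 124 121 119 102  80  95  95  73  68  48  55 139 172
  155 141 143 144 107  55  63  61  83]
 [112 116 120 119 121 116 103  77  84  88  89  74  74  48  99  56 129 158
  173 229 193 160 127  53  68  63  71]
 [102 107  95  88  79  77  86  88  87  79  75  76  52  42 201 223 175 159
  194 236 244 247 233 166 112  73  70]
 [ 82  86  87  87  87  86  81  78  76  75  79  75  40  41 115 226 250 216
  161 200 219 233 237 244 248 238 173]
 [ 79  79  79  78  77  73  77  76  77  79  87  76  45  44 109 
[... 933 characters left out ...]
 136 132 126 132 123]
 [117 116 119 119 121 121 124 124 125 119 114 133 156 206 155 207 249 254
  181 250 175 132 136 132 130 133 135]
 [117 118 119 120 122 121 124 126 123 120 112 177 168 145 143 253 236 254
  179 252 255 246 145 128 131 135 140]
 [116 118 121 122 124 123 123 123 122 120 111 236 213 173 132 234 239 247
  180 252 253 231 255 126 132 137 142]
 [116 119 121 123 120 123 125 125 125 118 111 236 254 246 200 200 149 192
  175 246 253 254 226 130 131 134 136]
 [117 118 120 122 123 124 124 122 125 119 111 229 251 245 246 246 245 187
  238 244 246 231 197 129 132 134 137]
 [117 121 120 122 124 123 124 124 123 120 111 148 241 246 245 245 246 246
  228 236 213 191 131 135 140 142 142]]
```

```bash
python3 -c "
from cell import env
print(env.sign_off())"
```

```text
the job is handed in; nothing more can be done
None
```

I turned the screw to its stop, stood the driver back in its tube, and handed in with the carrier held level and still over the larger green tray, about 34 s in. It sits about 14 mm off the tray's middle with its underside at about 11 cm, to keep clear of a sander lever hanging over the tray; the ball was never seen after the lift, and the ~3.4 N load does not prove it is still in its pocket.

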